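# Check an embroidery stretcher frame for square with a slide rule

### The arm

A 6-joint arm with a two-finger parallel gripper is mounted at the origin on the work surface. World frame = base frame: x ahead of the robot, y to its left, z up, the work surface at z = 0. Lengths are in m, angles in degrees, forces in N, time in s.
With the tool pointing down it reaches from about 0.35 to 0.875 m from the base axis. Payload 4.2 kg.
Tool frame: the origin (TCP) lies on the centre line of the jaws, within the pads' length; the fingertips stand tip_reach ahead of it and the grasp point (between the pads) is the TCP (tip_reach is the distance from the TCP to the fingertips, in m); z points along the fingers, y is the line along which they close (so a half turn about z gives the same grasp; the last joint's range is limited). The gripper opens to 87 mm and grips with 3 to 60 N. Pads are 19 mm wide; open, the fingers measure 117 mm over their backs; the gripper's body (75 mm by 190 mm) begins 51 mm behind the grasp point.
Start: joints at [-48.896, 22.042, 0.453, 0, -68.411, -14.817], TCP at [0.277, -0.56, 0.242] pointing down, gripper open.
Joint ranges: [-179.83, 179.83], [-69.29, 118.12], [-61.27, 80.66], [-181.25, 117.63], [-171.15, -9.14], [-177.46, 177.46]. Speed limits (degrees/s): [159.86, 159.86, 180, 180, 180, 180].

### API

Orientations are given as a 3x3 rotation matrix whose columns are the frame's x, y, z axes.
In Python, from station import sense, capture, finish_job, tip_reach gives the robot as it stands.
- The arm moves only by the tool arm_command, never from a script. Its argument "deltas" is a list of rows, each a list of 7 numbers: the turn, a rotation vector about the tool's x, y, z in rad, then the shift along the tool's x, y, z in cm, then the closure, from -1 (fully open) to 1 (shut), so that 0 is half open. In form: [[rx, ry, rz, dx, dy, dz, hand], ...]. A call has 1 to 8 rows; each row is the pose to reach, as a shift and turn from the pose commanded when the call began, along the tool's axes at that moment; what a row does not reach only later rows make up. A row lasts 1/12 s, in which the tool goes at most 41.7 mm and 7.16 degrees, less where a joint would pass 70% of its speed; a pose out of reach is approached as far as the arm can. A call with a gripper value outside its range is refused whole. The fingers move at their own pace and stop on an object; the grip force is fixed at half the most. Time passes only in rows, so rows that repeat a pose let the fingers close. It gives the time, the measured TCP pose, the force, the opening and the grip force at its end, in the units of the state.
- sense(): the state, without advancing time (a new reading comes with each control period).
- capture(name): name is "scene" or "top" or "wrist"; returns a dict with "pixels" (400x640x3 uint8, blue, green, red), "fovy" (degrees; the focal length in pixels is half the picture's height over the tangent of half this angle, whatever the lens; pixels are square), "cx", "cy" (the principal point, pixels), "rvec" (rotation vector, rad) and "tvec" (3), from world to camera coordinates, as OpenCV has them. Camera axes: x right, y down, z forward; pixel columns grow to the right and rows downward; lengths in m; the calibration is good to about 2 mm. A picture is of the moment at which its call begins. There is no depth.
- finish_job(): hands the job in; it is judged then, once.
The state is a dict: "time_s": time; "joints": joint angles; "joint_velocities": joint speeds; "effort": joint torques, N m; "tcp_pos": TCP position; "ee_rot": TCP orientation; "wrist_force": force on the tool from outside, world axes, zero at the start; "moment": the same for the moment, N m; "gripper_width": opening from 0.0 (shut) to 1.0 (fully open); "gripper_force": force on a finger pad.
Only numpy, scipy, OpenCV 4.12 (cv2) and the standard library are available. Lean on these libraries where they do the work, as an engineer would, in place of code of your own. Each camera call takes 0.05 s, during which the arm holds its last target. There are 200 camera calls.

### The job

Check the embroidery frame for square with the slide rule: lay it flat inside the frame with its heel fully home in the left corner of the wide rail, push its tongue out and hold it for a moment with a few newtons in the very corner opposite, bearing on both bars there, to measure that diagonal; then measure the other one the same way, heel in the right corner of the wide rail. Compare the two lengths and finish with the rule lying released in the longer diagonal, extended from corner to corner (if they are equal, either will do). Do not force the frame, and leave the other things where they are.

Things in the scene. Friction and masses are not known exactly. Their poses are not given: they have to be found in the camera images.
- frame: Frame of pale waxed bars 14 mm high (friction 0.2) on the table, fixed by its wide rail (44 mm; other bars 22: farrail, sidel left, sider right). Origin on the table, mid-opening; x from the wide rail (nearest the robot) to the far rail, y left. Opening 160 mm in x, 220 in y, but perhaps racked: farrail and its corners are shifted along y by an unknown 0 to 9 mm either way. Rigid.
- seat_left (a point): Where the centre of the rule's heel nose lies when home in the left corner of the wide rail: at x -75, y +105 mm in the frame (5 mm from both bars), 7 mm above the table. The wide rail's corners are true. Opposite, the tip nose comes home at x +75, y -105 mm plus the racking shift.
- seat_right (a point): The same for the right corner of the wide rail: at x -75, y -105 mm in the frame. Opposite, the tip nose comes home at x +75, y +105 mm plus the racking shift.
- rule: Slide rule: pale wooden body 22 mm wide and 14 mm high, with an aluminium tongue that slides out of one end, lying flat (0.3 kg in all). Origin on its underside, 112.5 mm from the heel nose. x axis points along the rule from the heel to the tongue's tip, z up. Both ends have upright round noses of 5 mm radius, 12 mm high, on 10 mm wide necks.
- fin (a point): Centre of the wooden grip fin on the rule's body, for carrying it: 36 mm long (along the rule), 12 mm thick, standing up from 13 to 49 mm above the table; this point is 36 mm above the underside and 77.5 mm from the heel nose. Axes as the rule's.
- heel (a point): Centre of the heel nose (fixed end of the rule, wood), 7 mm above the underside. Axes as the rule's.
- thumb (a point): Centre of the aluminium thumb block on the tongue, to push it out or pull it back: 22 mm long (along the rule), 12 mm thick, from 13 to 49 mm high; this point is 36 mm above the underside, 74.5 mm behind the tip nose's centre. With the tongue shut it is 73 mm from the fin. Axes as the rule's.
- tip (a point): Centre of the tip nose (moving end, aluminium), 7 mm above the underside. Axes as the rule's.
- tongue (a joint): How far the tongue is out, 0 to 0.055 m; slides with a light friction of about 0.2 N and stays where left. The noses' centres are 0.225 m plus this apart. Home in both corners of a square frame it reads 0.033; racked, between about 0.0255 and 0.0405.
- spool_a: Bystander: spool of blue thread, 36 mm across, 42 mm high, standing beyond the frame; origin under it.
- spool_b: Bystander: spool of red thread, as the other.
- bobbin: Bystander: small steel bobbin 22 mm across, 9 mm high, lying inside the frame near the middle of the far rail; origin under it.
- pin_tray: Bystander: open grey plastic tray, 140 by 90 by 22 mm, lying beside the frame on the side where the rule does not start; origin under it.
- button_jar: Bystander: glass jar, 64 mm across, 85 mm high; origin under it.
- marker: Bystander: red pen, 110 by 14 by 14 mm; origin under it.
- hoop: Bystander: wooden embroidery hoop, 150 mm across, 10 mm high; origin under it.
Not all that is in view belongs to the job. There is more than one size of the rule; the one meant has the size given above.

How it is judged:
By the outcome, as a careful person would: the job done as asked, in the order asked, and still so for the second after the job is handed in, with the robot touching nothing.
It also fails if it takes over 72 s, if anything falls off the work surface, if the arm or the gripper's body presses on something with over 40 N, if the wrist force passes 120 N, or if a joint passes its speed limit or range.

## Working session

There is one attempt and no reset: what is moved stays moved. The work goes in short steps, Python scripts to look and compute and a tool call to move; the robot and the scene stay as the last step left them, time stands still between calls to the robot, and variables do not carry over. Pictures are saved under pics/ and viewed, at most 10 in all, crops included, and the job is handed in when it is done.

Besides the shell and the picture viewer there is one more tool, called after ">>>" as name([rows], argument=value, ...), one row to a line, values as JSON. arm_command: Moves the arm, as the interface text tells. Its arguments: {"type":"object","properties":{"deltas":{"type":"array"}},"required":["deltas"]}

```bash
mkdir -p pics
cat > h.py <<'E'
import numpy as np, cv2
from station import sense, capture, finish_job, tip_reach
def cam(n):
    c=capture(n); p=np.array(c["pixels"],dtype=np.uint8); f=p.shape[0]/2/np.tan(np.radians(c["fovy"])/2)
    R=cv2.Rodrigues(np.array(c["rvec"],float))[0]; t=np.array(c["tvec"],float).ravel()
    K=np.array([[f,0,c["cx"]],[0,f,c["cy"]],[0,0,1.]])
    return p,K,R,t
def toplane(uv,z,K,R,t):
    uv=np.atleast_2d(uv).astype(float); d=(np.linalg.inv(K)@np.c_[uv,np.ones(len(uv))].T).T@R
    o=-R.T@t; return o+d*((z-o[2])/d[:,2])[:,None]
def proj(P,K,R,t):
    q=(K@(R@np.atleast_2d(P).T+t[:,None])).T; return q[:,:2]/q[:,2:]
E
python3 - <<'E'
from h import *
s=sense(); print({k:np.round(v,3).tolist() for k,v in s.items()}, tip_reach)
for n in("scene","top"):
    p,K,R,t=cam(n); cv2.imwrite(f"pics/{n}0.png",p); print(n,K[0,0],(-R.T@t).round(3))
E
```

```text
{'time_s': 0.0, 'joints': [-48.896, 22.089, 0.38, -0.028, -68.41, -14.817], 'joint_velocities': [0.002, 0.006, 0.111, -0.019, 0.048, -0.002], 'effort': [0.001, -39.067, 18.741, 4.22, 0.011, -0.0], 'tcp_pos': [0.277, -0.56, 0.24], 'ee_rot': [[-0.897, -0.443, -0.001], [-0.443, 0.897, 0.002], [0.0, 0.002, -1.0]], 'wrist_force': [-0.001, -0.001, -0.258], 'moment': [-0.002, 0.039, -0.025], 'gripper_force': 0.0, 'gripper_width': 1.001} 0.019
scene 472.59545484718836 [ 1.451 -0.602  0.927]
top 365.65464479679986 [0.355 0.01  1.119]
```

View pics/top0.png

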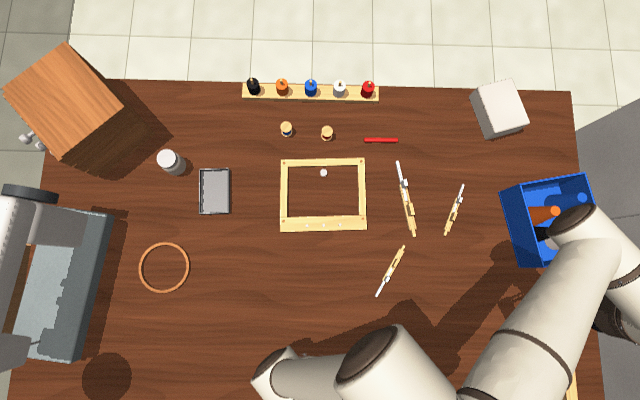

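View pics/scene0.png

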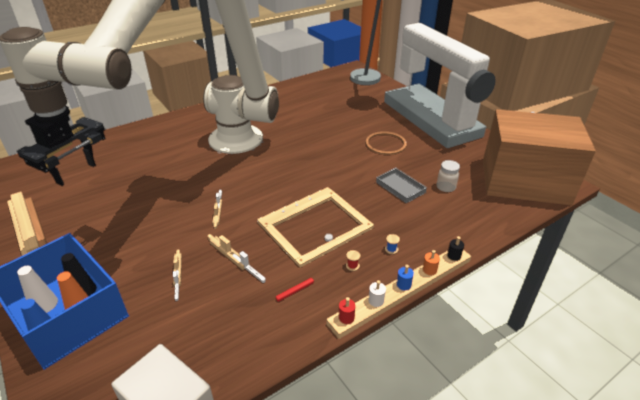

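The top view shows the big rule from heel (414,236) to tip (398,161), right of the frame (280–366, 157–231). The bobbin is at (323,172), the tray on the left, the spools beyond the frame and the marker at (381,140). The two smaller rules are decoys.

Run:
```python
from h import *
p,K,R,t=cam("top")
for n,uv,z in [("heel",(414,236),.012),("tip",(398,161),.012),("fin",(408,205),.049),("frTL",(280,159),.014),("frTR",(365,158),.014),("frBL",(280,231),.014),("frBR",(366,229),.014),("bob",(323,172),.009),("red",(327,132),.04),("mark",(381,140),.014)]:
    print(n,toplane(uv,z,K,R,t).round(3))
p,K,R,t=cam("wrist"); s=sense(); E=np.array(s["ee_rot"]); o=-R.T@t
print("wrist f",K, "cam in tool",E.T@(o-s["tcp_pos"]),"\n",(E.T@R.T).round(3))
```

```text
heel [[ 0.451 -0.305  0.012]]
tip [[ 0.686 -0.261  0.012]]
fin [[ 0.54  -0.279  0.049]]
frTL [[0.683 0.11  0.014]]
frTR [[ 0.693 -0.156  0.014]]
frBL [[0.458 0.102 0.014]]
frBR [[ 0.469 -0.158  0.014]]
bob [[ 0.646 -0.025  0.009]]
red [[ 0.766 -0.035  0.04 ]]
mark [[ 0.754 -0.208  0.014]]
wrist f [[281.70470639   0.         318.34848915]
 [  0.         281.70470639 199.01477943]
 [  0.           0.           1.        ]] cam in tool [ 0.08231979  0.00070846 -0.14248963] 
 [[-0.001 -0.954 -0.299]
 [ 1.    -0.001 -0.001]
 [ 0.001 -0.299  0.954]]
```

>>> arm_command([
  [0,0,0.274,-40,26,2,-1],
  [0,0,0.274,-40,26,2,-1],
  [0,0,0.274,-40,26,2,-1],
  [0,0,0.274,-40,26,2,-1],
  [0,0,0.274,-40,26,2,-1],
  [0,0,0.274,-40,26,2,-1],
  [0,0,0.274,-40,26,2,-1],
  [0,0,0.274,-40,26,2,-1],
])

```text
time_s: 0.87
tcp_pos: [0.445, -0.276, 0.2278]
ee_rot: [[-0.983, -0.184, 0.0], [-0.184, 0.983, -0.0], [-0.0, -0.0, -1.0]]
wrist_force: [0.0, -0.4, -0.2]
gripper_width: 1.002
gripper_force: 0.0
```

>>> arm_command([
  [0,0,0,0,0,0,-1],
])

```text
time_s: 0.95
tcp_pos: [0.4473, -0.2731, 0.2276]
ee_rot: [[-0.982, -0.191, 0.001], [-0.191, 0.982, 0.001], [-0.001, 0.001, -1.0]]
wrist_force: [-0.9, -0.4, 0.5]
gripper_width: 0.996
gripper_force: 0.0
```

Run:
```python
from h import *
s=sense(); print({k:np.round(s[k],3).tolist() for k in("time_s","tcp_pos","ee_rot","joints","wrist_force")})
```

```text
{'time_s': 0.95, 'tcp_pos': [0.447, -0.273, 0.228], 'ee_rot': [[-0.982, -0.191, 0.001], [-0.191, 0.982, 0.001], [-0.001, 0.001, -1.0]], 'joints': [-13.683, 12.85, -14.863, -0.065, -62.248, -65.294], 'wrist_force': [-0.899, -0.434, 0.525]}
```

>>> arm_command([
  [0,0,0,-7.5,11,0,-1],
  [0,0,0,-7.5,11,0,-1],
  [0,0,0,-7.5,11,0,-1],
  [0,0,0,-7.5,11,0,-1],
  [0,0,0,-7.5,11,0,-1],
  [0,0,0,-7.5,11,0,-1],
])

```text
time_s: 1.45
tcp_pos: [0.4979, -0.1557, 0.2276]
ee_rot: [[-0.983, -0.185, -0.001], [-0.185, 0.983, -0.0], [0.001, 0.0, -1.0]]
wrist_force: [0.0, -0.4, 0.4]
gripper_width: 0.997
gripper_force: 0.0
```

Run:
```python
from h import *
p,K,R,t=cam("wrist"); cv2.imwrite("pics/w1.png",p); np.savez("w1.npz",p=p,K=K,R=R,t=t)
print(sense()["tcp_pos"])
```

```text
[ 0.4976436  -0.15642529  0.22763109]
```

View pics/w1.png

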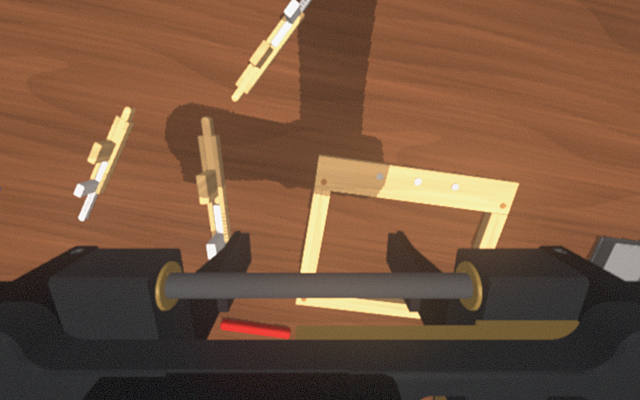

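The wrist view shows the near rail of the frame, with outer corners at (319,156) and (518,183), and the rule from (207,120) down. The far part is hidden by the gripper, so I'm moving forward.

>>> arm_command([
  [0,0,0,-15,0,-2.5,-1],
  [0,0,0,-15,0,-2.5,-1],
  [0,0,0,-15,0,-2.5,-1],
  [0,0,0,-15,0,-2.5,-1],
  [0,0,0,-15,0,-2.5,-1],
  [0,0,0,-15,0,-2.5,-1],
  [0,0,0,-15,0,-2.5,-1],
])

```text
time_s: 2.08
tcp_pos: [0.6443, -0.1298, 0.2521]
ee_rot: [[-0.983, -0.182, -0.002], [-0.182, 0.983, 0.0], [0.002, 0.001, -1.0]]
wrist_force: [-1.0, 0.9, 0.0]
gripper_width: 1.002
gripper_force: 0.0
```

Run:
```python
from h import *
p,K,R,t=cam("wrist"); np.savez("w2.npz",p=p,K=K,R=R,t=t)
c=cv2.resize(p[:300,130:530],(800,600),interpolation=cv2.INTER_CUBIC); cv2.imwrite("pics/w2.png",c)
print(sense()["tcp_pos"])
```

```text
[ 0.64403135 -0.129765    0.25251346]
```

View pics/w2.png

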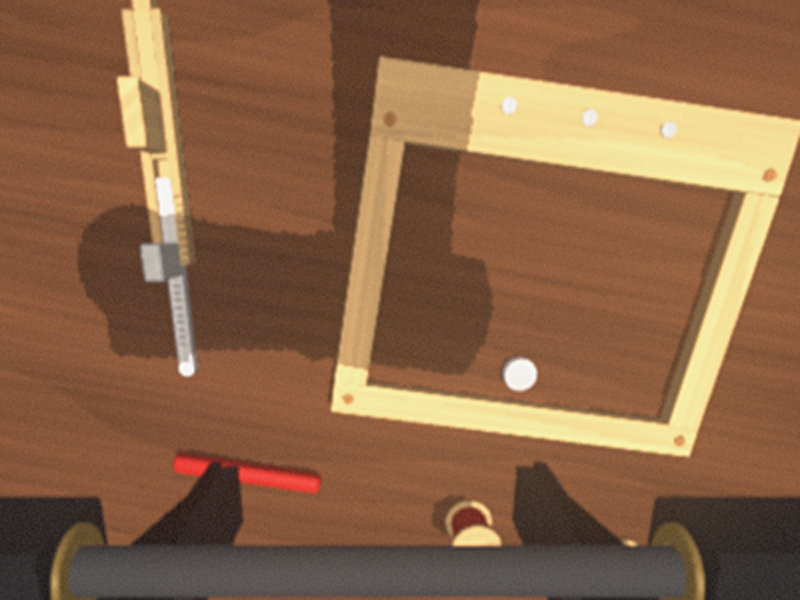

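The crop (2×, offset 130) shows the whole frame, with outer corners near (379,57), (800,120), (690,456) and (332,410). The rule lies at left: heel top at (145,0), fin (132,110), thumb (155,262), tip (187,368). The bobbin is at (520,374).

```bash
cat > meas.py <<'E'
from h import *
def edge(g,a,b,n=40,w=7):
    """subpixel strongest-gradient points along normals of segment a-b; returns robust line (pt,dir) and rms"""
    a,b=np.array(a,float),np.array(b,float); d=(b-a)/np.linalg.norm(b-a); nn=np.array([-d[1],d[0]])
    s=np.arange(-w,w+.01,.25); P=[]
    for f in np.linspace(.06,.94,n):
        q=a+(b-a)*f; xy=(q+s[:,None]*nn).astype(np.float32)
        v=cv2.remap(g,xy[:,0].reshape(1,-1),xy[:,1].reshape(1,-1),cv2.INTER_LINEAR).ravel()
        v=cv2.GaussianBlur(v.reshape(1,-1),(0,0),3).ravel(); k=np.argmax(np.abs(np.gradient(v))); P.append(q+s[k]*nn)
    P=np.array(P,np.float32); vx,vy,x,y=cv2.fitLine(P,cv2.DIST_HUBER,0,.01,.01).ravel()
    r=np.abs((P-[x,y])@[-vy,vx]); return np.array([x,y]),np.array([vx,vy]),np.median(r)
def isec(l,m):
    k=np.linalg.solve(np.c_[l[1],-m[1]],m[0]-l[0]); return l[0]+k[0]*l[1]
E
python3 - <<'E'
from meas import *
z=np.load("w2.npz"); p,K,R,t=[z[k] for k in "pKRt"]
c=lambda u,v:(u/2+130,v/2)
hsv=cv2.cvtColor(p,cv2.COLOR_BGR2HSV)
for uv in [(430,90),(600,140),(390,250),(440,400),(600,250),(420,250),(300,300),(140,30),(135,110)]:
    x,y=c(*uv); print(uv,hsv[int(y),int(x)],p[int(y),int(x)])
g=(p[...,1].astype(np.float32)/(p[...,2].astype(np.float32)+20))
A,B,C,D=c(379,57),c(799,121),c(690,456),c(332,410)
near=edge(g,A,B);far=edge(g,D,C)
m=lambda a,b,f:tuple(np.array(a)+(np.array(b)-np.array(a))*f)
E1=c(370,135);E2=c(778,195)
rend=edge(g,A,E1,w=4);lend=edge(g,B,E2,w=4);rs=edge(g,E1,D);ls=edge(g,E2,C)
print([round(float(l[2]),2) for l in(near,far,rend,lend,rs,ls)])
names=["nR","nL","fR","fL"]
pts=np.array([isec(near,rend),isec(near,lend),isec(far,rs),isec(far,ls)])
W=toplane(pts,.014,K,R,t)[:,:2]
for n,q,w in zip(names,pts,W):print(n,q.round(1),w.round(4))
print("near len",np.linalg.norm(W[1]-W[0]),"far len",np.linalg.norm(W[3]-W[2]))
y1=W[1]-W[0];y2=W[3]-W[2]
print("yaw near",np.degrees(np.arctan2(-y1[0],y1[1])),"far",np.degrees(np.arctan2(-y2[0],y2[1])))
yd=(y1+y2);yd/=np.linalg.norm(yd);xd=np.array([yd[1],-yd[0]])
nm=(W[0]+W[1])/2;fm=(W[2]+W[3])/2
print("depth",(fm-nm)@xd,"rack",(fm-nm)@yd,"origin",nm+.124*xd, "slope dir",(fm-nm))
# rule points
for n,u,zz in[("heeltop",(145,1),.013),("tip",(187,368),.013),("fin top ctr",(132,110),.049),("thumb top",(152,262),.049),("bobbin",(520,374),.009)]:
    print(n,toplane(c(*u),zz,K,R,t).round(4))
E
```

```text
(430, 90) [ 16 120 198] [105 156 198]
(600, 140) [ 25  87 245] [161 232 245]
(390, 250) [ 12 130  98] [48 68 98]
(440, 400) [ 26  84 246] [165 234 246]
(600, 250) [ 12 151 142] [ 58  92 142]
(420, 250) [ 13 149  99] [41 66 99]
(300, 300) [ 14 142  99] [44 69 99]
(140, 30) [ 23  98 244] [150 221 244]
(135, 110) [ 25  93 245] [156 229 245]
[0.05, 0.01, 0.22, 0.08, 0.18, 0.1]
nR [318.6  27.5] [ 0.4696 -0.1612]
nL [531.6  60.1] [0.457  0.1022]
fR [294.4 205.1] [ 0.695  -0.1548]
fL [473.6 228.1] [0.6826 0.1085]
near len 0.2637138674944719 far len 0.2635968521014807
yaw near 2.7191481816664007 far 2.6938964112227204
depth 0.2255544008144705 rack -0.00433021229678378 origin [ 0.58715857 -0.02366084] slope dir [0.22550727 0.00632534]
heeltop [[ 0.4665 -0.2993  0.013 ]]
tip [[ 0.6826 -0.2571  0.013 ]]
fin top ctr [[ 0.5292 -0.2886  0.049 ]]
thumb top [[ 0.6097 -0.2724  0.049 ]]
bobbin [[ 0.6456 -0.0261  0.009 ]]
```

```bash
cat >> h.py <<'E'
FO=np.array([.5872,-.0237]); FY=np.radians(2.71)
Rz=lambda a:np.array([[np.cos(a),-np.sin(a)],[np.sin(a),np.cos(a)]])
def fr(x,y): return FO+Rz(FY)@np.array([x,y])
def to_fr(w): return Rz(FY).T@(np.array(w)[:2]-FO)
def delta(xy,z,yaw_deg,s=None):
    from scipy.spatial.transform import Rotation as Ro
    s=s or sense(); E=np.array(s["ee_rot"]); a=np.radians(yaw_deg)
    T=np.array([[np.cos(a),np.sin(a),0],[np.sin(a),-np.cos(a),0],[0,0,-1.]])
    r=Ro.from_matrix(E.T@T).as_rotvec(); d=E.T@(np.r_[xy,z]-s["tcp_pos"])*100
    print("delta",np.r_[r.round(4),d.round(2)].tolist())
def st():
    s=sense(); E=np.array(s["ee_rot"])
    print("t",round(s["time_s"],2),"tcp",np.round(s["tcp_pos"],4),"fr",(to_fr(s["tcp_pos"])*1e3).round(1),"yaw",np.degrees(np.arctan2(E[1,0],E[0,0])).round(2),"F",np.round(s["wrist_force"],2),"w",round(s["gripper_width"]*87,1),"j6",round(s["joints"][5],1)); return s
E
python3 -c "
from h import *
delta([.5292,-.2886],.10,191.6);delta([.5292,-.2886],.038,191.6)"
```

```text
delta [0.0004, -0.0014, -0.0195, 14.16, -13.53, 15.27]
delta [0.0004, -0.0014, -0.0195, 14.15, -13.54, 21.47]
```

>>> arm_command([
  [0,0,-0.02,14.2,-13.5,10,-0.4],
  [0,0,-0.02,14.2,-13.5,15,-0.4],
  [0,0,-0.02,14.2,-13.5,15,-0.4],
  [0,0,-0.02,14.2,-13.5,15,-0.4],
  [0,0,-0.02,14.2,-13.5,15,-0.4],
  [0,0,-0.02,14.2,-13.5,15,-0.4],
  [0,0,-0.02,14.2,-13.5,15,-0.4],
  [0,0,-0.02,14.2,-13.5,15,-0.4],
])

```text
time_s: 2.8
tcp_pos: [0.5273, -0.2887, 0.1018]
ee_rot: [[-0.98, -0.2, -0.004], [-0.2, 0.98, 0.001], [0.003, 0.001, -1.0]]
wrist_force: [-0.5, 0.2, 0.9]
gripper_width: 0.705
gripper_force: 0.0
```

```bash
python3 -c "
from h import *
st();delta([.5292,-.2886],.038,191.6)"
```

```text
t 2.8 tcp [ 0.5273 -0.2887  0.1018] fr [ -72.3 -261.9] yaw -168.48 F [-0.45  0.16  0.89] w 61.3 j6 -65.2
delta [0.0015, -0.0033, -0.0014, -0.21, -0.03, 6.38]
```

Descend, close, lift a little.

>>> arm_command([
  [0,0,0,-0.1,0,3,-0.4],
  [0,0,0,-0.1,0,6.4,-0.4],
  [0,0,0,-0.1,0,6.4,-0.4],
  [0,0,0,-0.1,0,6.4,1],
  [0,0,0,-0.1,0,6.4,1],
  [0,0,0,-0.1,0,6.4,1],
  [0,0,0,-0.1,0,6.4,1],
  [0,0,0,-0.1,0,6.4,1],
])

```text
time_s: 3.47
tcp_pos: [0.5326, -0.2872, 0.0405]
ee_rot: [[-0.979, -0.204, 0.003], [-0.204, 0.979, -0.001], [-0.003, -0.001, -1.0]]
wrist_force: [0.1, -0.0, -0.4]
gripper_width: 0.408
gripper_force: 0.0
```

```bash
python3 -c "
from h import *
st()"
```

```text
t 3.47 tcp [ 0.5326 -0.2872  0.0405] fr [ -67.  -260.6] yaw -168.24 F [ 0.11 -0.   -0.36] w 35.5 j6 -65.2
```

>>> arm_command([
  [0,0,0,0.3,0,0.15,1],
  [0,0,0,0.3,0,0.15,1],
  [0,0,0,0.3,0,0.15,1],
  [0,0,0,0.3,0,0.15,1],
  [0,0,0,0.3,0,0.15,1],
  [0,0,0,0.3,0,0.15,1],
  [0,0,0,0.3,0,0.15,1],
])

```text
time_s: 4.05
tcp_pos: [0.5288, -0.2879, 0.0375]
ee_rot: [[-0.979, -0.204, 0.0], [-0.204, 0.979, -0.0], [0.0, -0.0, -1.0]]
wrist_force: [0.4, -0.5, 0.9]
gripper_width: 0.132
gripper_force: 30.0
```

```bash
python3 -c "
from h import *
st()"
```

```text
t 4.05 tcp [ 0.5288 -0.2879  0.0375] fr [ -70.9 -261.1] yaw -168.26 F [ 0.44 -0.55  0.93] w 11.5 j6 -65.1
```

```bash
python3 -c "
from h import *
s=sense(); s['tcp_pos'][2]+=.065
t=fr(-27.1e-3,36.6e-3);print(t);delta(t,.1025,127.7,s)
a=np.radians(127.7)
s['tcp_pos']=np.array([*t,.1025]);"
```

```text
[0.55839983 0.01157776]
delta [-0.0003, 0.0001, 1.1178, -9.0, 28.71, -0.01]
```

>>> arm_command([
  [0,0,0,0,0,-1.5,1],
  [0,0,0,0,0,-4,1],
  [0,0,0,0,0,-6,1],
  [0,0,0,0,0,-6.5,1],
  [0,0,0,0,0,-6.5,1],
  [0,0,0,0,0,-6.5,1],
])

```text
time_s: 4.55
tcp_pos: [0.5277, -0.2871, 0.1009]
ee_rot: [[-0.979, -0.203, -0.002], [-0.203, 0.979, 0.001], [0.002, 0.002, -1.0]]
wrist_force: [-0.8, -0.0, -4.0]
gripper_width: 0.134
gripper_force: 30.0
```

>>> arm_command([
  [0,0,0.04,-0.3,1,0,1],
  [0,0,0.11,-0.9,2.8,0,1],
  [0,0,0.18,-1.5,4.7,0,1],
  [0,0,0.25,-2.1,6.6,0,1],
  [0,0,0.32,-2.7,8.5,0,1],
  [0,0,0.4,-3.3,10.4,0,1],
  [0,0,0.47,-3.9,12.3,0,1],
  [0,0,0.55,-4.5,14.4,0,1],
])

```text
time_s: 5.22
tcp_pos: [0.5421, -0.1366, 0.1]
ee_rot: [[-0.939, 0.343, -0.004], [0.343, 0.939, 0.0], [0.004, -0.001, -1.0]]
wrist_force: [0.7, -0.0, -2.8]
gripper_width: 0.136
gripper_force: 30.0
```

>>> arm_command([
  [0,0,0.08,0.5,2,0,1],
  [0,0,0.16,1,4,0,1],
  [0,0,0.24,1.5,6,0,1],
  [0,0,0.32,2,8,0,1],
  [0,0,0.4,2.5,10,0,1],
  [0,0,0.48,3,12,0,1],
  [0,0,0.54,3.4,13.7,0,1],
  [0,0,0.568,3.6,14.5,0,1],
])

```text
time_s: 5.88
tcp_pos: [0.5577, 0.0129, 0.1001]
ee_rot: [[-0.61, 0.792, -0.004], [0.792, 0.61, -0.0], [0.002, -0.003, -1.0]]
wrist_force: [0.3, 0.5, -3.3]
gripper_width: 0.137
gripper_force: 30.0
```

>>> arm_command([
  [0,0,0,0,0,0,1],
  [0,0,0,0,0,0,1],
])

```text
time_s: 6.05
tcp_pos: [0.5575, 0.0112, 0.1006]
ee_rot: [[-0.612, 0.791, -0.004], [0.791, 0.612, -0.001], [0.002, -0.003, -1.0]]
wrist_force: [-0.4, -0.2, -3.9]
gripper_width: 0.137
gripper_force: 30.0
```

Run:
```python
from h import *
s=st();delta(fr(-27.1e-3,36.6e-3),.1025,127.7,s);delta(fr(-27.1e-3,36.6e-3),.0385,127.7,s)
p,K,R,t=cam("wrist"); np.savez("w3.npz",p=p,K=K,R=R,t=t);q,*_=cam("top")
c=np.hstack([p[:330,:],]) ; cv2.imwrite("pics/w3.png",c)
```

```text
t 6.05 tcp [0.5575 0.0112 0.1006] fr [-28.   36.2] yaw 127.76 F [-0.37 -0.22 -3.92] w 11.9 j6 -160.0
delta [-0.0032, -0.0016, 0.001, -0.02, 0.09, -0.19]
delta [-0.0032, -0.0016, 0.001, -0.03, 0.11, 6.21]
```

View pics/w3.png

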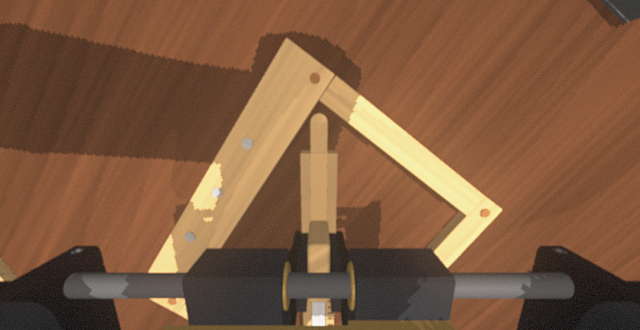

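The rule is held over the left diagonal. Its heel nose is near (319,119) and the left corner of the opening near (322,98).

Run:
```python
from h import *
z=np.load("w3.npz"); p,K,R,t=[z[k] for k in "pKRt"]
print(p[95:135:2,319,1])
w=toplane((319,120),.0755,K,R,t)[0]; print("heel",w,"fr",to_fr(w)*1e3, "d to tcp",np.linalg.norm(w[:2]-[.5575,.0112]))
v=w[:2]-[.5575,.0112]; print(np.degrees(np.arctan2(v[1],v[0])))
```

```text
[173 154 129  87  63  71  67  74  70 130 165 163 162 164 158 158 159 155
 157 154]
heel [0.51026027 0.07327863 0.0755    ] fr [-72.26846032 100.50794773] d to tcp 0.0780086478501818
127.26990325196613
```

>>> arm_command([
  [0,0,0,0,0.1,2,1],
  [0,0,0,0,0.1,4,1],
  [0,0,0,0,0.1,5.5,1],
  [0,0,0,0,0.1,6.1,1],
  [0,0,0,0,0.1,6.2,1],
  [0,0,0,0,0.1,6.2,1],
])

```text
time_s: 6.65
tcp_pos: [0.5596, 0.0112, 0.0403]
ee_rot: [[-0.611, 0.792, -0.0], [0.792, 0.611, -0.0], [-0.0, -0.0, -1.0]]
wrist_force: [0.4, 0.2, -3.3]
gripper_width: 0.136
gripper_force: 30.0
```

```bash
python3 -c "
from h import *
st()"
```

```text
t 6.65 tcp [0.5596 0.0112 0.0403] fr [-25.9  36.1] yaw 127.66 F [ 0.35  0.2  -3.26] w 11.8 j6 -160.1
```

>>> arm_command([
  [0,0,0,0,0,0.2,1],
  [0,0,0,0,0,0.25,1],
  [0,0,0,0.2,0,0.25,1],
  [0,0,0,0.4,0,0.25,1],
  [0,0,0,0.55,0,0.25,1],
  [0,0,0,0.65,0,0.25,1],
  [0,0,0,0.7,0,0.25,1],
  [0,0,0,0.7,0,0.25,1],
])

```text
time_s: 7.32
tcp_pos: [0.5551, 0.0174, 0.0379]
ee_rot: [[-0.611, 0.791, 0.0], [0.791, 0.611, 0.0], [-0.0, 0.0, -1.0]]
wrist_force: [-0.4, 0.2, -3.0]
gripper_width: 0.136
gripper_force: 30.0
```

```bash
python3 -c "
from h import *
st()"
```

```text
t 7.32 tcp [0.5551 0.0174 0.0379] fr [-30.1  42.6] yaw 127.7 F [-0.42  0.21 -3.03] w 11.8 j6 -160.8
```

>>> arm_command([
  [0,0,0,0,0,0.08,1],
  [0,0,0,0,0,0.12,1],
  [0,0,0,0.1,0,0.12,1],
  [0,0,0,0.2,0,0.12,1],
  [0,0,0,0.2,0,0.12,1],
])

```text
time_s: 7.73
tcp_pos: [0.5552, 0.0181, 0.0374]
ee_rot: [[-0.612, 0.791, 0.003], [0.791, 0.612, -0.001], [-0.002, 0.001, -1.0]]
wrist_force: [1.9, -4.0, 1.7]
gripper_width: 0.131
gripper_force: 30.0
```

```bash
python3 -c "
from h import *
st()"
```

```text
t 7.73 tcp [0.5552 0.0181 0.0374] fr [-29.9  43.3] yaw 127.76 F [ 1.9  -3.96  1.73] w 11.4 j6 -161.0
```

>>> arm_command([
  [0,0,0,0,0,0,0],
  [0,0,0,0,0,0,-0.2],
  [0,0,0,0,0,0,-0.2],
  [0,0,0,0,0,-1,-0.2],
  [0,0,0,0,0,-3,-0.2],
  [0,0,0,0,0,-5,-0.2],
  [0,0,0,0,0,-5,-0.2],
  [0,0,0,0,0,-5,-0.2],
])

```text
time_s: 8.4
tcp_pos: [0.5548, 0.0193, 0.0883]
ee_rot: [[-0.611, 0.791, 0.003], [0.791, 0.611, 0.001], [-0.001, 0.003, -1.0]]
wrist_force: [0.0, 0.1, -0.5]
gripper_width: 0.579
gripper_force: 0.0
```

Run:
```python
from h import *
z=np.load("w3.npz"); p,K,R,t=[z[k] for k in "pKRt"]
w=toplane((319,304),.1115,K,R,t)[0]; print("thumb near",w,np.linalg.norm(w[:2]-[.5575,.0112]))
st(); 
p,K,R,t=cam("scene"); np.savez("s4.npz",p=p,K=K,R=R,t=t)
u=proj([*fr(0,0),0],K,R,t)[0].astype(int);print(u)
c=cv2.resize(p[u[1]-55:u[1]+55,u[0]-73:u[0]+73],None,fx=5,fy=5,interpolation=cv2.INTER_CUBIC); cv2.imwrite("pics/s4.png",c)
```

```text
thumb near [ 0.56987643 -0.00364917  0.1115    ] 0.019330647879116324
t 8.4 tcp [0.5548 0.0193 0.0883] fr [-30.3  44.5] yaw 127.69 F [ 0.04  0.1  -0.45] w 50.3 j6 -161.0
[317 226]
```

View pics/s4.png

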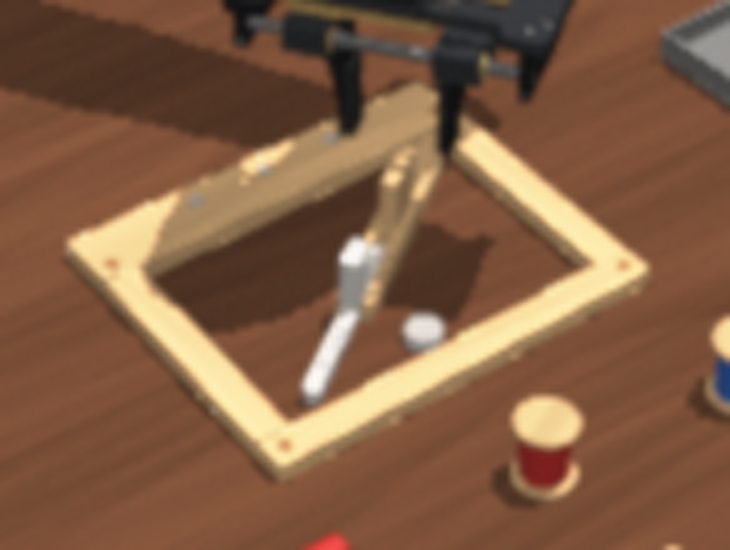

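The scene crop shows the rule lying in the left diagonal, tip at (312,388) short of the far right corner. The thumb's top is at (356,245).

Run:
```python
from h import *
z=np.load("s4.npz"); p,K,R,t=[z[k] for k in "pKRt"]
for n,u,zz in(("thumb",(357,247),.049),("tip",(313,386),.013)):
    w=toplane(np.array(u)/5+[244,171],zz,K,R,t)[0]; print(n,w,to_fr(w)*1e3,np.linalg.norm(w[:2]-[.5552,.0181]))
ax=-np.array([-.611,.791]); th=np.array([.5552,.0181])+ax*.082
delta(th,.0885,127.7);delta(th,.0385,127.7)
```

```text
thumb [ 0.60864103 -0.0445243   0.049     ] [ 20.43245689 -21.81475974] 0.08232706809914085
tip [ 0.65735121 -0.10657776  0.013     ] [ 66.15422891 -86.10187459] 0.16118130384737758
delta [0.0011, 0.0, -0.0005, -8.35, 0.04, -0.14]
delta [0.0011, 0.0, -0.0005, -8.35, 0.04, 4.86]
```

>>> arm_command([
  [0,0,0,-3,0,0,-0.2],
  [0,0,0,-6,0,0,-0.2],
  [0,0,0,-8.3,0,0,-0.2],
  [0,0,0,-8.3,0,1,-0.2],
  [0,0,0,-8.3,0,3,-0.2],
  [0,0,0,-8.3,0,4.6,-0.2],
  [0,0,0,-8.3,0,5,-0.2],
  [0,0,0,-8.3,0,5,-0.2],
])

```text
time_s: 9.12
tcp_pos: [0.6028, -0.0469, 0.0342]
ee_rot: [[-0.611, 0.792, -0.005], [0.792, 0.611, -0.001], [0.003, -0.005, -1.0]]
wrist_force: [-0.8, 0.6, -0.3]
gripper_width: 0.601
gripper_force: 0.0
```

>>> arm_command([
  [0,0,0,0,0,0,1],
  [0,0,0,0,0,0,1],
  [0,0,0,0,0,0,1],
  [0,0,0,0,0,0,1],
  [0,0,0,0,0,0,1],
  [0,0,0,0,0,0,1],
  [0,0,0,0,0,0,1],
  [0,0,0,0,0,0,1],
])

```text
time_s: 9.78
tcp_pos: [0.6049, -0.0468, 0.0369]
ee_rot: [[-0.611, 0.791, 0.001], [0.791, 0.611, 0.0], [-0.0, 0.001, -1.0]]
wrist_force: [-0.6, 0.4, 1.0]
gripper_width: 0.137
gripper_force: 30.0
```

```bash
python3 -c "
from h import *
st()"
```

```text
t 9.78 tcp [ 0.6049 -0.0468  0.0369] fr [ 16.6 -23.9] yaw 127.69 F [-0.61  0.4   1.03] w 11.9 j6 -153.2
```

>>> arm_command([
  [0,0,0,-0.5,0,0,1],
  [0,0,0,-1.1,0,0,1],
  [0,0,0,-1.7,0,0,1],
  [0,0,0,-2.1,0,0,1],
  [0,0,0,-2.3,0,0,1],
  [0,0,0,-2.4,0,0,1],
  [0,0,0,-2.4,0,0,1],
])

```text
time_s: 10.37
tcp_pos: [0.6199, -0.0662, 0.0368]
ee_rot: [[-0.611, 0.792, 0.001], [0.792, 0.611, -0.0], [-0.001, 0.001, -1.0]]
wrist_force: [0.5, -0.2, 3.2]
gripper_width: 0.137
gripper_force: 30.0
```

```bash
python3 -c "
from h import *
st()"
```

```text
t 10.37 tcp [ 0.6199 -0.0662  0.0368] fr [ 30.7 -44. ] yaw 127.66 F [ 0.5  -0.22  3.19] w 12.0 j6 -151.1
```

>>> arm_command([
  [0,0,0,-0.1,0,0,1],
  [0,0,0,-0.2,0,0,1],
  [0,0,0,-0.3,0,0,1],
  [0,0,0,-0.4,0,0,1],
  [0,0,0,-0.4,0,0,1],
])

```text
time_s: 10.78
tcp_pos: [0.6214, -0.0686, 0.0368]
ee_rot: [[-0.611, 0.792, -0.001], [0.792, 0.611, 0.001], [0.001, -0.0, -1.0]]
wrist_force: [-1.9, 2.2, 4.4]
gripper_width: 0.138
gripper_force: 30.0
```

```bash
python3 -c "
from h import *
st()"
```

```text
t 10.78 tcp [ 0.6214 -0.0686  0.0368] fr [ 32.  -46.5] yaw 127.66 F [-1.86  2.2   4.39] w 12.0 j6 -150.8
```

>>> arm_command([
  [0,0,0,-0.1,0,0,1],
  [0,0,0,-0.15,0,0,1],
  [0,0,0,-0.15,0,0,1],
  [0,0,0,-0.15,0,0,1],
  [0,0,0,-0.15,0,0,1],
  [0,0,0,-0.15,0,0,1],
  [0,0,0,-0.15,0,0,1],
  [0,0,0,-0.15,0,0,1],
])

```text
time_s: 11.45
tcp_pos: [0.6215, -0.0688, 0.0368]
ee_rot: [[-0.611, 0.792, -0.002], [0.792, 0.611, 0.001], [0.003, -0.001, -1.0]]
wrist_force: [-3.7, 7.1, 7.5]
gripper_width: 0.139
gripper_force: 30.0
```

Run:
```python
from h import *
st(); delta(fr(0,0),.2,127.7)
p,K,R,t=cam("wrist"); np.savez("w5.npz",p=p,K=K,R=R,t=t)
q,K2,R2,t2=cam("scene"); np.savez("s5.npz",p=q,K=K2,R=R2,t=t2)
a=cv2.resize(p[0:200,160:480],(800,500),interpolation=cv2.INTER_CUBIC)[:300]
b=cv2.resize(q[171:281,244:390],(398,300),interpolation=cv2.INTER_CUBIC)
cv2.imwrite("pics/w5.png",np.vstack([a,np.hstack([b,cv2.resize(q[225:281,270:345],(402,300),interpolation=cv2.INTER_CUBIC)])]))
```

```text
t 11.45 tcp [ 0.6215 -0.0688  0.0368] fr [ 32.1 -46.6] yaw 127.66 F [-3.65  7.09  7.5 ] w 12.1 j6 -150.7
delta [-0.001, -0.0026, -0.0007, 5.71, 0.02, -16.31]
```

View pics/w5.png

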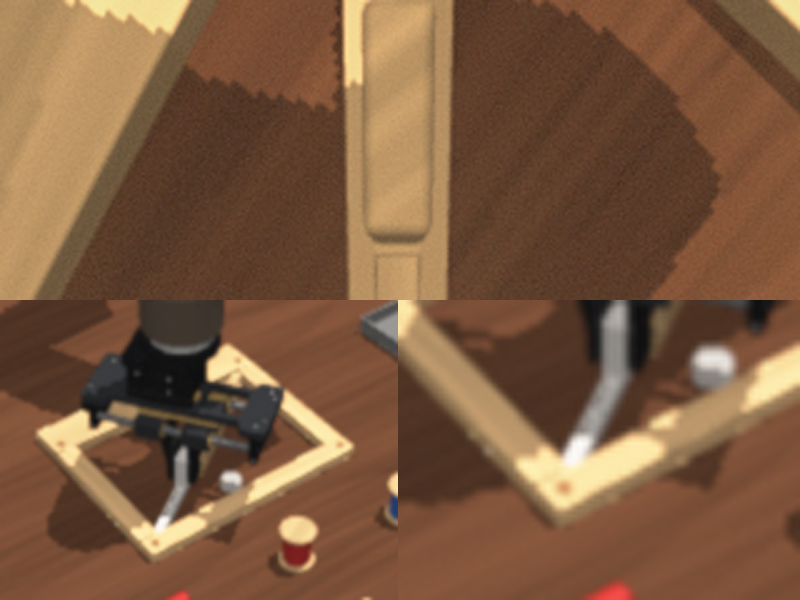

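The tip sits in the far right corner. In the wrist part, the front edge of the fin is at full-image pixel (319,95), which I use to check that the heel is still home.

Run:
```python
from h import *
z=np.load("w5.npz"); p,K,R,t=[z[k] for k in "pKRt"]
w=toplane((319,95),.049,K,R,t)[0]; f=to_fr(w)*1e3; print("fin edge",f)
ax=np.array([.574,-.819]); print("heel est",f-ax*95.5, "dist to thumb tcp",np.linalg.norm(f-[32.1,-46.6])-0)
```

```text
fin edge [-18.6809529   27.21913975]
heel est [-73.4979529  105.43363975] dist to thumb tcp 89.59894291128786
```

>>> arm_command([
  [0,0,0,0.2,0,0,1],
  [0,0,0,0.2,0,0,0.3],
  [0,0,0,0.2,0,0,-0.2],
  [0,0,0,0.2,0,0,-0.2],
  [0,0,0,0.2,0,-2,-0.2],
  [0,0,0,0.2,0,-5,-0.2],
  [0,0,0,3,0,-7,-0.2],
  [0,0,0,6,0,-7,-0.2],
])

```text
time_s: 12.22
tcp_pos: [0.5892, -0.0231, 0.1105]
ee_rot: [[-0.61, 0.793, 0.009], [0.793, 0.61, 0.001], [-0.005, 0.007, -1.0]]
wrist_force: [0.7, 1.7, 0.5]
gripper_width: 0.557
gripper_force: 0.0
```

>>> arm_command([
  [0,0,0,3,0,0,-0.2],
  [0,0,0,5,0,0,-0.2],
  [0,0,0,5,0,0,-0.2],
  [0,0,0,5,0,0,-0.2],
])

```text
time_s: 12.55
tcp_pos: [0.5551, 0.0173, 0.1066]
ee_rot: [[-0.613, 0.79, -0.0], [0.79, 0.613, -0.0], [-0.0, -0.0, -1.0]]
wrist_force: [0.7, 0.3, -0.4]
gripper_width: 0.594
gripper_force: 0.0
```

Run:
```python
from h import *
st()
p,K,R,t=cam("wrist"); np.savez("w6.npz",p=p,K=K,R=R,t=t)
cv2.imwrite("pics/w6.png",cv2.resize(p[40:240,190:456],(798,600),interpolation=cv2.INTER_CUBIC))
```

```text
t 12.55 tcp [0.5551 0.0173 0.1066] fr [-30.1  42.5] yaw 127.78 F [ 0.74  0.33 -0.4 ] w 51.7 j6 -160.7
```

View pics/w6.png

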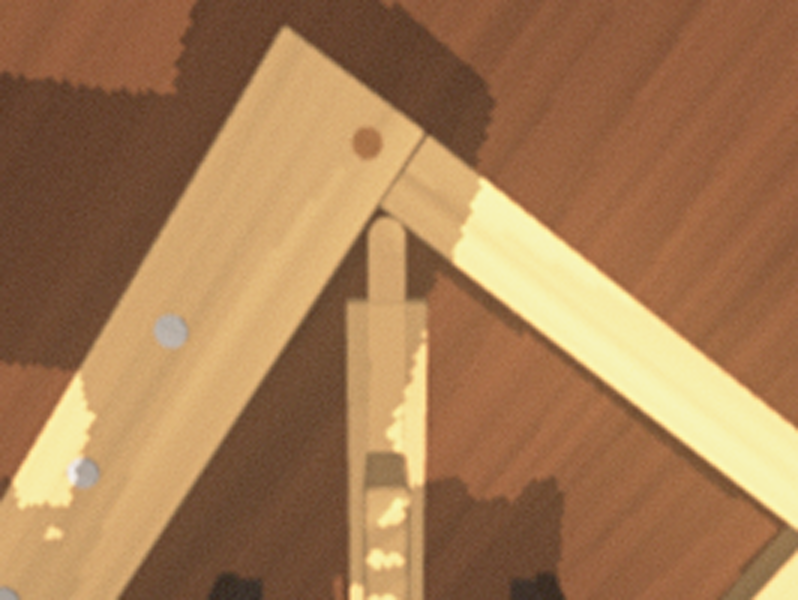

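The crop (3×, offset 190,40) shows the heel nose at (387,236) in the left corner. It touches the left bar, with a possible small gap to the wide rail. I'll measure that more finely.

```bash
cat > gap.py <<'E'
from meas import *
def gap(f,c,rail,bar,nl,nr,top):
    """f npz; all crop coords -> c(); prints nose gaps in mm to rail and bar; nose from neck edges + end"""
    z=np.load(f); p,K,R,t=[z[k] for k in "pKRt"]; g=cv2.cvtColor(p,cv2.COLOR_BGR2GRAY).astype(np.float32)
    T=lambda uv,h:toplane(uv,h,K,R,t)[0,:2]
    L=[edge(g,c(*a),c(*b),w=3) for a,b in(rail,bar)]
    N=[edge(g,c(*a),c(*b),w=2.5,n=15) for a,b in(nl,nr)]
    h=.013
    lw=[(T(l[0],.014),T(l[0]+20*l[1],.014)) for l in L]; nw=[(T(l[0],h),T(l[0]+20*l[1],h)) for l in N]
    d=nw[0][1]-nw[0][0]; d/=np.linalg.norm(d)
    wid=abs(np.cross(d,nw[1][0]-nw[0][0])); e=edge(g,c(top[0]-6,top[1]),c(top[0]+6,top[1]),w=3,n=7)
    end=T(e[0],h); mid=(nw[0][0]+nw[1][0])/2; into=(mid-end); s=np.sign(into@d); ctr=mid+d*((end-mid)@d)+d*s*.005
    print("neck w",wid*1e3,"ctr fr",to_fr(ctr)*1e3)
    for a,b in lw:
        q=(b-a)/np.linalg.norm(b-a); print("dist",abs(np.cross(q,ctr-a))*1e3)
    print([float(l[2]) for l in L+N])
E
python3 -W ignore - <<'E'
from gap import *
gap("w6.npz",lambda u,v:(u/3+190,v/3+40),((355,245),(200,475)),((390,215),(455,262)),((368,250),(368,295)),((405,250),(406,295)),(387,217))
E
```

```text
neck w 10.234052875561687 ctr fr [-73.80246313 105.45779504]
dist 6.734503074994726
dist 5.158718182172784
[0.05663491412997246, 0.22573837637901306, 2.553519152570516e-05, 0.03645814582705498]
```

>>> arm_command([
  [0,0,0,0,0,3,-0.2],
  [0,0,0,0,0,5.5,-0.2],
  [0,0,0,0,0,6.9,0],
  [0,0,0,0,0,6.9,1],
  [0,0,0,0,0,6.9,1],
  [0,0,0,0,0,6.9,1],
  [0,0,0,0,0,6.9,1],
  [0,0,0,0,0,6.9,1],
])

```text
time_s: 13.27
tcp_pos: [0.5564, 0.0169, 0.0388]
ee_rot: [[-0.611, 0.792, 0.002], [0.792, 0.611, 0.001], [-0.001, 0.002, -1.0]]
wrist_force: [0.3, -0.8, 1.0]
gripper_width: 0.23
gripper_force: 0.0
```

>>> arm_command([
  [0,0,0,0,0,0,1],
  [0,0,0,0,0,0,1],
  [0,0,0,0,0,0,1],
  [0,0,0,0,0,0,1],
])

```text
time_s: 13.6
tcp_pos: [0.5558, 0.0168, 0.0384]
ee_rot: [[-0.612, 0.791, 0.001], [0.791, 0.612, -0.0], [-0.001, 0.001, -1.0]]
wrist_force: [-1.3, -1.3, 5.5]
gripper_width: 0.131
gripper_force: 30.0
```

```bash
python3 -c "
from h import *
st()"
```

```text
t 13.6 tcp [0.5558 0.0168 0.0384] fr [-29.4  42. ] yaw 127.7 F [-1.3  -1.26  5.54] w 11.4 j6 -160.8
```

>>> arm_command([
  [0,0,0,0.1,-0.1,-0.03,1],
  [0,0,0,0.2,-0.2,-0.03,1],
  [0,0,0,0.3,-0.27,-0.03,1],
  [0,0,0,0.3,-0.27,-0.03,1],
])

```text
time_s: 13.93
tcp_pos: [0.5538, 0.017, 0.0386]
ee_rot: [[-0.612, 0.791, 0.005], [0.791, 0.612, -0.0], [-0.003, 0.004, -1.0]]
wrist_force: [6.4, -7.2, 0.3]
gripper_width: 0.136
gripper_force: 30.0
```

```bash
python3 -c "
from h import *
st()"
```

```text
t 13.93 tcp [0.5538 0.017  0.0386] fr [-31.5  42.3] yaw 127.73 F [ 6.37 -7.2   0.28] w 11.8 j6 -161.0
```

>>> arm_command([
  [0,0,0,-0.15,0.13,0,1],
  [0,0,0,-0.15,0.13,0,0.3],
  [0,0,0,-0.15,0.13,0,-0.2],
  [0,0,0,-0.15,0.13,0,-0.2],
  [0,0,0,-0.15,0.13,-2,-0.2],
  [0,0,0,-0.15,0.13,-5,-0.2],
  [0,0,0,-0.15,0.13,-7,-0.2],
  [0,0,0,-0.15,0.13,-7,-0.2],
])

```text
time_s: 14.6
tcp_pos: [0.556, 0.0181, 0.112]
ee_rot: [[-0.612, 0.791, 0.008], [0.791, 0.612, 0.002], [-0.004, 0.007, -1.0]]
wrist_force: [-0.5, 0.4, 0.4]
gripper_width: 0.56
gripper_force: 0.0
```

```bash
python3 -W ignore - <<'E'
from h import *
st();delta(fr(.0318,-.046),.1086,127.7)
p,K,R,t=cam("wrist"); np.savez("w7.npz",p=p,K=K,R=R,t=t)
from gap import *
gap("w7.npz",lambda u,v:(u/3+190,v/3+40),((355,245),(200,475)),((390,215),(455,262)),((368,250),(368,295)),((405,250),(406,295)),(387,217))
E
```

```text
t 14.6 tcp [0.556  0.0181 0.112 ] fr [-29.2  43.2] yaw 127.75 F [-0.51  0.38  0.41] w 48.7 j6 -160.9
delta [0.0075, 0.0035, 0.0009, -10.8, -0.13, 0.38]
neck w 11.138594357950035 ctr fr [-71.84139502 106.54653873]
dist 7.445885340248982
dist 4.45206176813929
[0.02734903246164322, 0.06931805610656738, 0.9491522312164307, 0.9375851154327393]
```

```bash
cat > auto.py <<'E'
from gap import *
def auto(f,sy,s,rel=None):
    """sy=+1 left seat, -1 right; s racking (m). heel gaps"""
    z=np.load(f); K,R,t=z["K"],z["R"],z["t"]
    P=lambda x,y,h:proj([*fr(x,y),h],K,R,t)[0]
    hx,hy=-.075,sy*.105; a=np.array([.150,-sy*.210+s]); a/=np.linalg.norm(a); n=np.array([-a[1],a[0]])
    q=lambda l,w:P(hx+a[0]*l+n[0]*w,hy+a[1]*l+n[1]*w,.013)
    sh=s/.16
    rail=(P(-.08,sy*.10,.014),P(-.08,sy*.04,.014)); bar=(P(-.075,sy*.11,.014),P(-.02,sy*.11+.055*sh,.014))
    print("seat px",q(0,0).round(1))
    gap(f,lambda u,v:(u,v),rail,bar,(q(3,.005),q(16,.005)),(q(3,-.005),q(16,-.005)),q(-.005,0)) if 0 else gap(f,lambda u,v:(u,v),rail,bar,(q(.003,.005),q(.016,.005)),(q(.003,-.005),q(.016,-.005)),q(-.005,0))
E
python3 -W ignore - <<'E'
from auto import *
for f in("w6.npz","w7.npz"): auto(f,1,-.0043)
E
```

```text
seat px [317.  118.6]
neck w 9.999880853326955 ctr fr [-73.93896237 105.24338091]
dist 6.650796822854372
dist 5.700339061484211
[6.477165243268246e-06, 0.06700706481933594, 1.1291354894638062e-05, 6.927177309989929e-06]
seat px [314.7 118.1]
neck w 9.999993410629754 ctr fr [-75.20863323 105.29812479]
dist 5.392898751343216
dist 5.498387816245446
[1.33514404296875e-05, 2.8665548597928137e-05, 2.1873973309993744e-05, 0.007494252175092697]
```

Heel is now properly home. Re-press the tip.

>>> arm_command([
  [0,0,0,-3.5,0,0,-0.2],
  [0,0,0,-7,0,0,-0.2],
  [0,0,0,-10.5,-0.1,0,-0.2],
  [0,0,0,-10.8,-0.1,1,-0.2],
  [0,0,0,-10.8,-0.1,4,-0.2],
  [0,0,0,-10.8,-0.1,6.6,-0.2],
  [0,0,0,-10.8,-0.1,7,-0.1],
  [0,0,0,-10.8,-0.1,7,0.3],
])

```text
time_s: 15.32
tcp_pos: [0.6163, -0.0689, 0.0348]
ee_rot: [[-0.611, 0.792, -0.007], [0.792, 0.611, -0.001], [0.004, -0.006, -1.0]]
wrist_force: [0.8, -0.2, 0.3]
gripper_width: 0.533
gripper_force: 0.0
```

```bash
python3 -c "
from h import *
st();delta(fr(.0315,-.0455),.038,127.7)"
```

```text
t 15.32 tcp [ 0.6163 -0.0689  0.0348] fr [ 26.9 -46.6] yaw 127.67 F [ 0.77 -0.23  0.27] w 46.4 j6 -150.9
delta [-0.0061, -0.0038, -0.0006, -0.17, 0.44, -0.33]
```

>>> arm_command([
  [0,0,0,0,0.15,0,0.3],
  [0,0,0,0,0.15,0,0.3],
  [0,0,0,0,0.15,0,0.3],
])

```text
time_s: 15.57
tcp_pos: [0.621, -0.0675, 0.0396]
ee_rot: [[-0.612, 0.791, 0.003], [0.791, 0.612, 0.0], [-0.002, 0.003, -1.0]]
wrist_force: [0.6, -0.3, -0.1]
gripper_width: 0.38
gripper_force: 0.0
```

```bash
python3 -c "
from h import *
st();delta(fr(.0315,-.0455),.038,127.7)"
```

```text
t 15.57 tcp [ 0.621  -0.0675  0.0396] fr [ 31.7 -45.4] yaw 127.72 F [ 0.62 -0.31 -0.06] w 33.0 j6 -150.9
delta [0.0028, 0.0018, 0.0003, 0.0, -0.03, 0.16]
```

>>> arm_command([
  [0,0,0,0,0,0.1,1],
  [0,0,0,0,0,0.1,1],
  [0,0,0,0,0,0.1,1],
  [0,0,0,0,0,0.1,1],
  [0,0,0,0,0,0.1,1],
  [0,0,0,0,0,0.1,1],
])

```text
time_s: 16.07
tcp_pos: [0.62, -0.0681, 0.0373]
ee_rot: [[-0.611, 0.791, 0.0], [0.791, 0.611, -0.0], [-0.0, 0.0, -1.0]]
wrist_force: [0.0, 1.0, 2.2]
gripper_width: 0.135
gripper_force: 30.0
```

>>> arm_command([
  [0,0,0,-0.1,0,0,1],
  [0,0,0,-0.2,0,0,1],
  [0,0,0,-0.3,0,0,1],
  [0,0,0,-0.35,0,0,1],
  [0,0,0,-0.35,0,0,1],
  [0,0,0,-0.35,0,0,1],
])

```text
time_s: 16.57
tcp_pos: [0.6213, -0.0696, 0.0372]
ee_rot: [[-0.611, 0.791, -0.001], [0.791, 0.611, 0.001], [0.002, -0.0, -1.0]]
wrist_force: [-2.7, 5.8, 5.5]
gripper_width: 0.133
gripper_force: 30.0
```

```bash
python3 -c "
from h import *
st()"
```

```text
t 16.57 tcp [ 0.6213 -0.0696  0.0372] fr [ 31.9 -47.4] yaw 127.69 F [-2.72  5.78  5.5 ] w 11.5 j6 -150.6
```

>>> arm_command([
  [0,0,0,-0.1,0.15,0,1],
  [0,0,0,-0.1,0.15,0,1],
  [0,0,0,-0.1,0.15,0,1],
  [0,0,0,-0.1,0.15,0,1],
  [0,0,0,-0.1,0.15,0,1],
  [0,0,0,-0.1,0.15,0,1],
])

```text
time_s: 17.07
tcp_pos: [0.6216, -0.0696, 0.037]
ee_rot: [[-0.611, 0.791, -0.005], [0.791, 0.611, 0.001], [0.004, -0.003, -1.0]]
wrist_force: [-5.8, 7.0, 7.5]
gripper_width: 0.133
gripper_force: 30.0
```

```bash
python3 -c "
from h import *
st()"
```

```text
t 17.07 tcp [ 0.6216 -0.0696  0.037 ] fr [ 32.2 -47.4] yaw 127.68 F [-5.8   6.96  7.45] w 11.6 j6 -150.6
```

>>> arm_command([
  [0,0,0,0.4,-0.1,-0.05,1],
  [0,0,0,0.9,-0.1,-0.05,1],
  [0,0,0,1.5,-0.1,-0.05,1],
  [0,0,0,2.1,-0.1,-0.05,1],
  [0,0,0,2.7,-0.1,-0.05,1],
  [0,0,0,3.1,-0.1,-0.05,1],
  [0,0,0,3.2,-0.1,-0.05,0.3],
  [0,0,0,3.2,-0.1,-0.05,-0.2],
])

```text
time_s: 17.73
tcp_pos: [0.6036, -0.0453, 0.0373]
ee_rot: [[-0.611, 0.791, 0.001], [0.791, 0.611, 0.0], [-0.0, 0.001, -1.0]]
wrist_force: [-0.0, 0.3, 0.3]
gripper_width: 0.21
gripper_force: 0.0
```

>>> arm_command([
  [0,0,0,0,0,0,-0.2],
  [0,0,0,0,0,-2,-0.2],
  [0,0,0,0,0,-5,-0.2],
  [0,0,0,0,0,-6,-0.2],
  [0,0,0,3,0,-6,-0.2],
  [0,0,0,6,0,-6,-0.2],
  [0,0,0,8,0,-6,-0.2],
  [0,0,0,8,0,-6,-0.2],
])

```text
time_s: 18.4
tcp_pos: [0.5526, 0.0193, 0.0974]
ee_rot: [[-0.613, 0.79, -0.001], [0.79, 0.613, 0.001], [0.001, -0.0, -1.0]]
wrist_force: [-1.1, -0.6, 0.1]
gripper_width: 0.596
gripper_force: 0.0
```

>>> arm_command([
  [0,0,0,0,0,0,-0.2],
  [0,0,0,0,0,0,-0.2],
])

```text
time_s: 18.57
tcp_pos: [0.5553, 0.0173, 0.0975]
ee_rot: [[-0.611, 0.791, 0.001], [0.791, 0.611, 0.0], [-0.0, 0.001, -1.0]]
wrist_force: [-0.3, 0.1, -0.4]
gripper_width: 0.596
gripper_force: 0.0
```

```bash
python3 -W ignore - <<'E'
from h import *
st();delta(fr(-.0315,.0423),.038,127.7)
p,K,R,t=cam("wrist"); np.savez("w8.npz",p=p,K=K,R=R,t=t)
from auto import *
auto("w8.npz",1,-.0043)
E
```

```text
t 18.57 tcp [0.5553 0.0173 0.0975] fr [-29.9  42.5] yaw 127.68 F [-0.27  0.11 -0.37] w 51.8 j6 -160.8
delta [0.0009, 0.0005, -0.0003, 0.08, -0.15, 5.95]
seat px [316.4 118.7]
neck w 10.181305332283372 ctr fr [-75.14469407 105.25154705]
dist 5.422047090565299
dist 5.70180438005539
[6.453296009567566e-06, 0.03697468712925911, 0.030201110988855362, 1.0527670383453369e-05]
```

>>> arm_command([
  [0,0,0,0.1,-0.1,2.5,-0.2],
  [0,0,0,0.1,-0.1,5,0],
  [0,0,0,0.1,-0.1,5.9,0.2],
  [0,0,0,0.1,-0.1,5.9,1],
  [0,0,0,0.1,-0.1,5.9,1],
  [0,0,0,0.1,-0.1,5.9,1],
  [0,0,0,0.1,-0.1,5.9,1],
  [0,0,0,0.1,-0.1,5.9,1],
])

```text
time_s: 19.28
tcp_pos: [0.554, 0.0177, 0.0396]
ee_rot: [[-0.611, 0.791, 0.002], [0.791, 0.611, 0.001], [-0.001, 0.002, -1.0]]
wrist_force: [-0.1, 0.8, -0.5]
gripper_width: 0.155
gripper_force: 0.0
```

>>> arm_command([
  [0,0,0,0,0,0,1],
  [0,0,0,0,0,0,1],
  [0,0,0,-0.5,0,-1.5,1],
  [0,0,0,-0.7,0,-3.5,1],
  [0,0,0,-0.7,0,-5.5,1],
  [0,0,0,-0.7,0,-6,1],
  [0,0,0,-0.7,0,-6,1],
  [0,0,0,-0.7,0,-6,1],
])

```text
time_s: 19.95
tcp_pos: [0.5564, 0.012, 0.0975]
ee_rot: [[-0.611, 0.792, -0.002], [0.792, 0.611, 0.0], [0.001, -0.001, -1.0]]
wrist_force: [-0.0, 0.4, -3.6]
gripper_width: 0.132
gripper_force: 30.0
```

```bash
python3 -W ignore - <<'E'
from h import *
st();delta(fr(-.0267,-.0387),.1,236.6)
E
```

```text
t 19.95 tcp [0.5564 0.012  0.0975] fr [-29.   37.2] yaw 127.64 F [-0.03  0.41 -3.61] w 11.5 j6 -160.2
delta [0.0004, -0.002, -1.9017, -6.35, -4.15, -0.26]
```

>>> arm_command([
  [0,0,-0.06,-0.4,-0.3,0,1],
  [0,0,-0.14,-1.2,-0.8,0,1],
  [0,0,-0.22,-2.1,-1.4,0,1],
  [0,0,-0.3,-3,-2,0,1],
  [0,0,-0.38,-4,-2.6,0,1],
  [0,0,-0.46,-5,-3.3,0,1],
  [0,0,-0.55,-6,-3.9,-0.2,1],
  [0,0,-0.64,-6.35,-4.15,-0.2,1],
])

```text
time_s: 20.62
tcp_pos: [0.5622, -0.0648, 0.0984]
ee_rot: [[-0.964, 0.267, -0.004], [0.267, 0.964, -0.0], [0.004, -0.001, -1.0]]
wrist_force: [0.4, 0.2, -3.5]
gripper_width: 0.135
gripper_force: 30.0
```

>>> arm_command([
  [0,0,-0.08,0,0,0,1],
  [0,0,-0.16,0,0,0,1],
  [0,0,-0.24,0,0,0,1],
  [0,0,-0.32,0,0,0,1],
  [0,0,-0.4,0,0,0,1],
  [0,0,-0.48,0,0,0,1],
  [0,0,-0.56,0,0,0,1],
  [0,0,-0.64,0,0,0,1],
])

```text
time_s: 21.28
tcp_pos: [0.5619, -0.0636, 0.0982]
ee_rot: [[-0.932, -0.362, -0.004], [-0.362, 0.932, -0.0], [0.004, 0.001, -1.0]]
wrist_force: [-0.4, -0.4, -4.2]
gripper_width: 0.131
gripper_force: 30.0
```

>>> arm_command([
  [0,0,-0.08,0,0,0,1],
  [0,0,-0.16,0,0,0,1],
  [0,0,-0.24,0,0,0,1],
  [0,0,-0.32,0,0,0,1],
  [0,0,-0.4,0,0,0,1],
  [0,0,-0.48,0,0,0,1],
  [0,0,-0.55,0,0,0,1],
  [0,0,-0.62,0,0,0,1],
])

```text
time_s: 21.95
tcp_pos: [0.5619, -0.0636, 0.0981]
ee_rot: [[-0.549, -0.836, -0.004], [-0.836, 0.549, -0.0], [0.003, 0.004, -1.0]]
wrist_force: [1.3, -0.6, -3.9]
gripper_width: 0.131
gripper_force: 30.0
```

>>> arm_command([
  [0,0,0,0,0,0,1],
  [0,0,0,0,0,0,1],
])

```text
time_s: 22.12
tcp_pos: [0.5623, -0.0636, 0.0988]
ee_rot: [[-0.553, -0.833, -0.003], [-0.833, 0.553, -0.0], [0.002, 0.003, -1.0]]
wrist_force: [0.3, -0.2, -2.1]
gripper_width: 0.134
gripper_force: 30.0
```

```bash
python3 -W ignore - <<'E'
from h import *
st();delta(fr(-.0267,-.0387),.0385,236.6)
E
```

```text
t 22.12 tcp [ 0.5623 -0.0636  0.0988] fr [-26.7 -38.7] yaw -123.58 F [ 0.32 -0.16 -2.14] w 11.7 j6 -43.5
delta [0.0026, -0.002, -0.0031, -0.01, -0.02, 6.03]
```

>>> arm_command([
  [0,0,0,0,0,2,1],
  [0,0,0,0,0,4,1],
  [0,0,0,0,0,5.5,1],
  [0,0,0,0,0,6.1,1],
  [0,0,0,0,0,6.3,1],
  [0,0,0,0,0,6.3,1],
  [0,0,0,0,0,6.3,1],
])

```text
time_s: 22.7
tcp_pos: [0.563, -0.0637, 0.0381]
ee_rot: [[-0.552, -0.834, -0.001], [-0.834, 0.552, -0.001], [0.001, 0.001, -1.0]]
wrist_force: [-3.7, 0.9, 5.9]
gripper_width: 0.135
gripper_force: 30.0
```

```bash
python3 -W ignore - <<'E'
from h import *
st();delta(fr(-.0303,-.0435),.0375,236.6)
E
```

```text
t 22.7 tcp [ 0.563  -0.0637  0.0381] fr [-26.1 -38.8] yaw -123.5 F [-3.69  0.88  5.93] w 11.8 j6 -43.5
delta [0.0007, -0.0011, -0.0018, 0.63, 0.06, 0.06]
```

>>> arm_command([
  [0,0,0,0.15,0,-0.05,1],
  [0,0,0,0.3,0,-0.05,1],
  [0,0,0,0.45,0.05,-0.05,1],
  [0,0,0,0.6,0.08,-0.05,1],
  [0,0,0,0.75,0.1,-0.05,1],
  [0,0,0,0.85,0.12,-0.05,1],
  [0,0,0,0.85,0.12,-0.05,1],
  [0,0,0,0.85,0.12,-0.05,1],
])

```text
time_s: 23.37
tcp_pos: [0.5599, -0.0685, 0.0385]
ee_rot: [[-0.552, -0.834, 0.005], [-0.834, 0.552, 0.002], [-0.005, -0.004, -1.0]]
wrist_force: [3.0, 7.2, 0.3]
gripper_width: 0.138
gripper_force: 30.0
```

```bash
python3 -W ignore - <<'E'
from h import *
st()
E
```

```text
t 23.37 tcp [ 0.5599 -0.0685  0.0385] fr [-29.3 -43.5] yaw -123.48 F [3.05 7.22 0.3 ] w 12.0 j6 -42.8
```

>>> arm_command([
  [0,0,0,0.03,0.13,0,1],
  [0,0,0,0.07,0.26,0,1],
  [0,0,0,0.07,0.26,0,1],
  [0,0,0,0.07,0.26,0,1],
])

```text
time_s: 23.7
tcp_pos: [0.5586, -0.0681, 0.0387]
ee_rot: [[-0.55, -0.835, 0.008], [-0.835, 0.55, 0.001], [-0.005, -0.006, -1.0]]
wrist_force: [4.4, 4.5, -1.9]
gripper_width: 0.139
gripper_force: 30.0
```

```bash
python3 -W ignore - <<'E'
from h import *
st()
E
```

```text
t 23.7 tcp [ 0.5586 -0.0681  0.0387] fr [-30.7 -43. ] yaw -123.37 F [ 4.45  4.5  -1.89] w 12.1 j6 -42.9
```

>>> arm_command([
  [0,0,0,-0.1,-0.13,0.02,1],
  [0,0,0,-0.1,-0.13,0.02,0.3],
  [0,0,0,-0.1,-0.13,0,-0.2],
  [0,0,0,-0.1,-0.13,0,-0.2],
  [0,0,0,-0.1,-0.13,-2,-0.2],
  [0,0,0,-0.1,-0.13,-5,-0.2],
  [0,0,0,-0.1,-0.13,-6,-0.2],
  [0,0,0,-0.1,-0.13,-6,-0.2],
])

```text
time_s: 24.37
tcp_pos: [0.5583, -0.0692, 0.1007]
ee_rot: [[-0.551, -0.834, 0.006], [-0.834, 0.551, 0.0], [-0.003, -0.004, -1.0]]
wrist_force: [0.1, 0.2, -0.7]
gripper_width: 0.555
gripper_force: 0.0
```

>>> arm_command([
  [0,0,0,0,0,0,-0.2],
  [0,0,0,0,0,0,-0.2],
])

```text
time_s: 24.53
tcp_pos: [0.5555, -0.0692, 0.0967]
ee_rot: [[-0.552, -0.834, -0.003], [-0.834, 0.552, 0.0], [0.001, 0.002, -1.0]]
wrist_force: [-0.9, 0.1, -0.1]
gripper_width: 0.59
gripper_force: 0.0
```

```bash
python3 -W ignore - <<'E'
from h import *
st()
p,K,R,t=cam("wrist"); np.savez("w9.npz",p=p,K=K,R=R,t=t)
q,K2,R2,t2=cam("scene"); np.savez("s9.npz",p=q,K=K2,R=R2,t=t2)
from auto import *
auto("w9.npz",-1,-.0043)
a=cv2.resize(p[50:200,210:410],(800,600),interpolation=cv2.INTER_CUBIC)[:300]
a=cv2.resize(p[60:172,200:420],(589,300),interpolation=cv2.INTER_CUBIC)
b=cv2.resize(q[171:281,244:390],(398,300),interpolation=cv2.INTER_CUBIC)
o=np.zeros((600,600,3),np.uint8);o[:300,:589]=a;o[300:,:398]=b;cv2.imwrite("pics/w9.png",o)
E
```

```text
t 24.53 tcp [ 0.5555 -0.0692  0.0967] fr [-33.8 -44. ] yaw -123.5 F [-0.87  0.11 -0.05] w 51.3 j6 -42.9
seat px [314.2 122.5]
neck w 10.255704552243772 ctr fr [ -75.10439726 -104.04136879]
dist 5.107803010435767
dist 5.207841285097129
[0.026858892291784286, 0.029421262443065643, 9.521259926259518e-06, 0.052058830857276917]
```

View pics/w9.png

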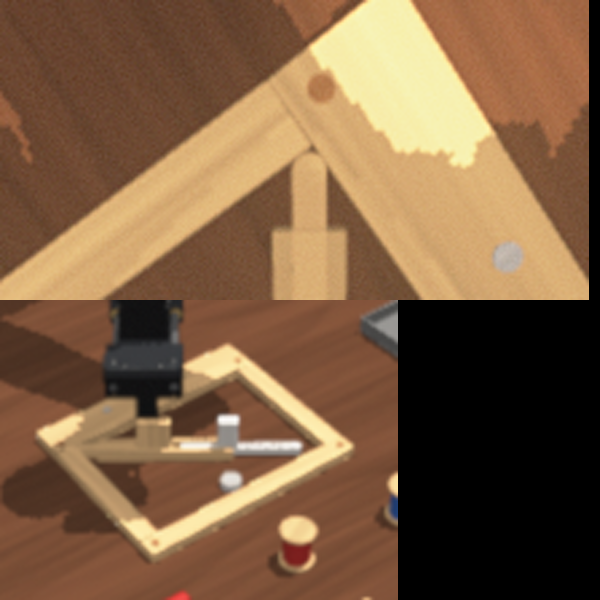

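The heel is home in the right corner (nose at (312,165) in the mosaic). The thumb's top is at (229,421) and the tip is short of the far left corner.

```bash
python3 -W ignore - <<'E'
from h import *
z=np.load("s9.npz"); p,K,R,t=[z[k] for k in "pKRt"]
w=toplane(np.array([229/2.726+244,(420-300)/2.726+171]),.049,K,R,t)[0]; f=to_fr(w)*1e3
h=np.array([-75.1,-104.3]);print(f,np.linalg.norm(f-h)-150.5)
a=np.array([150,205.7]);a/=np.linalg.norm(a); q=h+a*np.dot(f-h,a);print(q)
delta(fr(*(q/1e3)),.0967,236.6)
E
```

```text
[23.29364692 21.07669414] 8.875735882097302
[18.74541395 24.39334434]
delta [0.0025, -0.0019, -0.0015, -8.61, -0.19, -0.04]
```

>>> arm_command([
  [0,0,0,-3,-0.1,0,-0.2],
  [0,0,0,-6,-0.2,0,-0.2],
  [0,0,0,-8.4,-0.2,0,-0.2],
  [0,0,0,-8.6,-0.2,1.5,-0.2],
  [0,0,0,-8.6,-0.2,4,-0.2],
  [0,0,0,-8.6,-0.2,5.5,-0.2],
  [0,0,0,-8.6,-0.2,5.8,0],
  [0,0,0,-8.6,-0.2,5.8,0.3],
])

```text
time_s: 25.3
tcp_pos: [0.6046, 0.0013, 0.0378]
ee_rot: [[-0.551, -0.834, -0.005], [-0.834, 0.551, -0.001], [0.004, 0.003, -1.0]]
wrist_force: [0.3, -1.0, 0.4]
gripper_width: 0.521
gripper_force: 0.0
```

>>> arm_command([
  [0,0,0,0,0,0,0.4],
  [0,0,0,0,0,0,1],
  [0,0,0,0,0,0,1],
  [0,0,0,0,0,0,1],
  [0,0,0,0,0,0,1],
  [0,0,0,0,0,0,1],
  [0,0,0,0,0,0,1],
])

```text
time_s: 25.88
tcp_pos: [0.6061, 0.0016, 0.0406]
ee_rot: [[-0.551, -0.834, 0.001], [-0.834, 0.551, 0.0], [-0.001, -0.001, -1.0]]
wrist_force: [-0.2, -0.1, 2.5]
gripper_width: 0.133
gripper_force: 30.0
```

```bash
python3 -W ignore - <<'E'
from h import *
st();delta(fr(.0305,.0415),.0375,236.6)
E
```

```text
t 25.88 tcp [0.6061 0.0016 0.0406] fr [20.1 24.4] yaw -123.47 F [-0.2  -0.05  2.51] w 11.6 j6 -48.9
delta [-0.0006, 0.0006, -0.0012, -1.99, 0.17, 0.31]
```

>>> arm_command([
  [0,0,0,-0.4,0,0,1],
  [0,0,0,-0.8,0,0,1],
  [0,0,0,-1.2,0.05,0,1],
  [0,0,0,-1.5,0.05,0,1],
  [0,0,0,-1.7,0.05,0,1],
  [0,0,0,-1.8,0.05,0,1],
  [0,0,0,-1.8,0.05,0,1],
])

```text
time_s: 26.47
tcp_pos: [0.6166, 0.0176, 0.0406]
ee_rot: [[-0.551, -0.835, 0.002], [-0.835, 0.551, 0.0], [-0.001, -0.002, -1.0]]
wrist_force: [0.9, -0.1, 5.6]
gripper_width: 0.135
gripper_force: 30.0
```

```bash
python3 -W ignore - <<'E'
from h import *
st()
E
```

```text
t 26.47 tcp [0.6166 0.0176 0.0406] fr [31.4 39.8] yaw -123.41 F [ 0.88 -0.11  5.56] w 11.8 j6 -50.1
```

Not yet in contact, so I'll push on in small increments.

>>> arm_command([
  [0,0,0,-0.1,0,-0.03,1],
  [0,0,0,-0.2,0,-0.03,1],
  [0,0,0,-0.3,0,-0.03,1],
  [0,0,0,-0.4,0,-0.03,1],
  [0,0,0,-0.4,0,-0.03,1],
])

```text
time_s: 26.88
tcp_pos: [0.6179, 0.0202, 0.0405]
ee_rot: [[-0.551, -0.835, 0.0], [-0.835, 0.551, -0.0], [0.0, -0.0, -1.0]]
wrist_force: [0.3, -1.6, 6.3]
gripper_width: 0.136
gripper_force: 30.0
```

```bash
python3 -W ignore - <<'E'
from h import *
st()
E
```

```text
t 26.88 tcp [0.6179 0.0202 0.0405] fr [32.7 42.4] yaw -123.42 F [ 0.28 -1.55  6.31] w 11.8 j6 -50.3
```

>>> arm_command([
  [0,0,0,-0.1,-0.05,-0.03,1],
  [0,0,0,-0.2,-0.1,-0.05,1],
  [0,0,0,-0.3,-0.15,-0.05,1],
  [0,0,0,-0.3,-0.15,-0.05,1],
  [0,0,0,-0.3,-0.15,-0.05,1],
])

```text
time_s: 27.3
tcp_pos: [0.6183, 0.021, 0.0404]
ee_rot: [[-0.551, -0.834, -0.005], [-0.834, 0.551, -0.002], [0.004, 0.004, -1.0]]
wrist_force: [-3.5, -2.1, 7.3]
gripper_width: 0.137
gripper_force: 30.0
```

```bash
python3 -W ignore - <<'E'
from h import *
st()
E
```

```text
t 27.3 tcp [0.6183 0.021  0.0404] fr [33.2 43.2] yaw -123.45 F [-3.53 -2.13  7.29] w 11.9 j6 -50.4
```

Increase the y share and hold.

>>> arm_command([
  [0,0,0,-0.15,0.05,0,1],
  [0,0,0,-0.2,0.08,0,1],
  [0,0,0,-0.2,0.08,0,1],
  [0,0,0,-0.2,0.08,0,1],
  [0,0,0,-0.2,0.08,0,1],
  [0,0,0,-0.2,0.08,0,1],
  [0,0,0,-0.2,0.08,0,1],
  [0,0,0,-0.2,0.08,0,1],
])

```text
time_s: 27.97
tcp_pos: [0.6185, 0.0226, 0.0403]
ee_rot: [[-0.551, -0.835, -0.006], [-0.835, 0.551, -0.003], [0.006, 0.004, -1.0]]
wrist_force: [-4.6, -3.7, 7.3]
gripper_width: 0.137
gripper_force: 30.0
```

```bash
python3 -W ignore - <<'E'
from h import *
st()
E
```

```text
t 27.97 tcp [0.6185 0.0226 0.0403] fr [33.5 44.7] yaw -123.43 F [-4.58 -3.66  7.31] w 11.9 j6 -50.5
```

>>> arm_command([
  [0,0,0,-0.1,0.06,0,1],
  [0,0,0,-0.16,0.12,0,1],
  [0,0,0,-0.16,0.12,0,1],
  [0,0,0,-0.16,0.12,0,1],
  [0,0,0,-0.16,0.12,0,1],
])

```text
time_s: 28.38
tcp_pos: [0.6183, 0.0229, 0.0403]
ee_rot: [[-0.551, -0.834, -0.007], [-0.834, 0.551, -0.004], [0.007, 0.003, -1.0]]
wrist_force: [-1.8, -9.2, 6.0]
gripper_width: 0.138
gripper_force: 30.0
```

```bash
python3 -W ignore - <<'E'
from h import *
s=st(); print(s["joints"], s["moment"])
q,K2,R2,t2=cam("scene"); np.savez("s10.npz",p=q,K=K2,R=R2,t=t2)
p,K,R,t=cam("wrist"); np.savez("w10.npz",p=p,K=K,R=R,t=t)
E
```

```text
t 28.38 tcp [0.6183 0.0229 0.0403] fr [33.3 45.1] yaw -123.46 F [-1.82 -9.18  5.96] w 12.0 j6 -50.7
[ 17.14919281  33.17799985 -13.32303386   0.17246823 -43.95153934
 -50.73262151] [-2.85879122  0.66551763  0.10431899]
```

>>> arm_command([
  [0,0,0,-0.05,-0.13,0,1],
  [0,0,0,-0.07,-0.26,0,1],
  [0,0,0,-0.07,-0.26,0,1],
  [0,0,0,-0.07,-0.26,0,1],
  [0,0,0,-0.07,-0.26,0,1],
  [0,0,0,-0.07,-0.26,0,1],
  [0,0,0,-0.07,-0.26,0,1],
])

```text
time_s: 29.07
tcp_pos: [0.6186, 0.0228, 0.0402]
ee_rot: [[-0.552, -0.834, -0.012], [-0.834, 0.552, -0.004], [0.01, 0.008, -1.0]]
wrist_force: [-7.6, -5.6, 9.8]
gripper_width: 0.137
gripper_force: 30.0
```

```bash
python3 -W ignore - <<'E'
from h import *
st()
E
```

```text
t 29.07 tcp [0.6186 0.0228 0.0402] fr [33.6 44.9] yaw -123.47 F [-7.62 -5.59  9.83] w 11.9 j6 -50.6
```

>>> arm_command([
  [0,0,0,0.25,0.1,0,1],
  [0,0,0,0.4,0.1,0,0.3],
  [0,0,0,0.4,0.1,0,-0.2],
  [0,0,0,0.4,0.1,0,-0.2],
  [0,0,0,0.4,0.1,-3,-0.2],
  [0,0,0,0.4,0.1,-7,-0.2],
  [0,0,0,0.4,0.1,-11,-0.2],
  [0,0,0,0.4,0.1,-15,-0.2],
])

```text
time_s: 29.73
tcp_pos: [0.6199, 0.0226, 0.1915]
ee_rot: [[-0.551, -0.834, -0.002], [-0.834, 0.551, -0.0], [0.001, 0.001, -1.0]]
wrist_force: [1.4, -0.0, -0.4]
gripper_width: 0.557
gripper_force: 0.0
```

>>> arm_command([
  [0,0,0,0,0,-4,-0.2],
  [0,0,0,0,0,-7,-0.2],
  [0,0,0,0,0,-7,-0.2],
  [0,0,0,0,0,-7,-0.2],
])

```text
time_s: 30.07
tcp_pos: [0.6211, 0.023, 0.2625]
ee_rot: [[-0.551, -0.834, 0.004], [-0.834, 0.551, 0.002], [-0.004, -0.002, -1.0]]
wrist_force: [0.3, -0.0, -1.2]
gripper_width: 0.602
gripper_force: 0.0
```

```bash
python3 -W ignore - <<'E'
from h import *
s=st()
p,K,R,t=cam("wrist"); np.savez("w11.npz",p=p,K=K,R=R,t=t)
cv2.imwrite("pics/w11.png",cv2.resize(p[0:270,140:500],(800,600),interpolation=cv2.INTER_CUBIC))
E
```

```text
t 30.07 tcp [0.6211 0.023  0.2625] fr [36.1 45. ] yaw -123.45 F [ 0.3  -0.04 -1.18] w 52.3 j6 -50.4
```

View pics/w11.png

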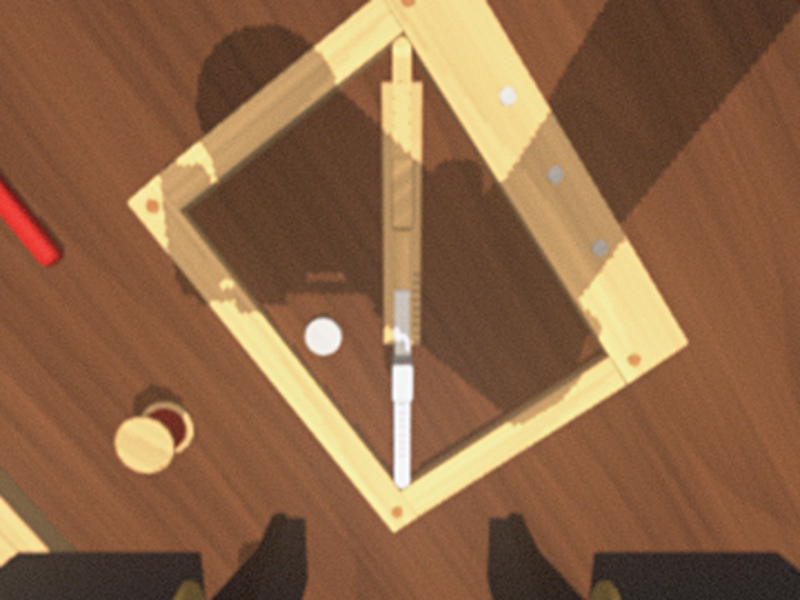

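The last crop (2.22×, offset 140,0) shows the rule spanning the right diagonal: heel end at (402,38), tip end at (402,488). Both noses sit in the corners and the bobbin is untouched.

```bash
python3 -W ignore - <<'E'
from meas import *
z=np.load("w11.npz"); p,K,R,t=[z[k] for k in "pKRt"]; g=cv2.cvtColor(p,cv2.COLOR_BGR2GRAY).astype(np.float32)
k=.45; c=lambda u,v:(140+u*k,v*k)
col=lambda u,v0,v1:[int(x) for x in g[int(v0*k):int(v1*k),int(140+u*k)]]
e1=edge(g,c(396,38),c(408,38),w=3,n=7)[0];e2=edge(g,c(396,488),c(408,488),w=3,n=7)[0]
W=toplane([e1],.013,K,R,t)[0];V=toplane([e2],.013,K,R,t)[0]
print(e1,e2,"len",np.linalg.norm(W-V)*1e3-10, to_fr(W)*1e3,to_fr(V)*1e3)
m=np.array([to_fr(x)*1e3 for x in(W,V)]);a=(m[1]-m[0])/np.linalg.norm(m[1]-m[0]);print("heel c",m[0]+5*a,"tip c",m[1]-5*a)
th=toplane([c(402,383)],.049,K,R,t)[0];print("thumb",to_fr(th)*1e3, "to tip", np.linalg.norm(to_fr(th)*1e3-(m[1]-5*a)))
E
```

```text
[320.9       16.635715] [320.9     218.67143] len 252.42759799223165 [ -78.3405837  -106.77288189] [ 76.15975307 105.35417939]
heel c [ -75.39690822 -102.73125169] tip c [ 73.21607759 101.31254918]
thumb [30.30377348 42.04448125] to tip 73.17219226346495
```

>>> arm_command([
  [0,0,0,0.2,0,4,-0.2],
  [0,0,0,0.4,0,8,-0.2],
  [0,0,0,0.5,0,12,-0.2],
  [0,0,0,0.5,0,15,-0.2],
  [0,0,0,0.5,0,16,-0.2],
  [0,0,0,0.5,0,16,-0.2],
  [0,0,0,0.5,0,16,-0.2],
])

```text
time_s: 30.7
tcp_pos: [0.6179, 0.0182, 0.1004]
ee_rot: [[-0.551, -0.835, -0.001], [-0.835, 0.551, -0.001], [0.001, 0.0, -1.0]]
wrist_force: [0.8, 0.3, 1.6]
gripper_width: 0.6
gripper_force: 0.0
```

```bash
python3 -W ignore - <<'E'
from h import *
st();delta(fr(.031,.041),.039,236.6)
E
```

```text
t 30.7 tcp [0.6179 0.0182 0.1004] fr [32.7 40.4] yaw -123.42 F [0.83 0.34 1.6 ] w 52.2 j6 -50.1
delta [0.0002, -0.0013, -0.0004, 0.04, 0.17, 6.14]
```

Now descend, grip the thumb, pull back 2 cm, release.

>>> arm_command([
  [0,0,0,0,0.1,3,-0.2],
  [0,0,0,0,0.1,5.5,0],
  [0,0,0,0,0.1,6.1,0.2],
  [0,0,0,0,0.1,6.1,1],
  [0,0,0,0,0.1,6.1,1],
  [0,0,0,0,0.1,6.1,1],
  [0,0,0,0,0.1,6.1,1],
  [0,0,0,0,0.1,6.1,1],
])

```text
time_s: 31.37
tcp_pos: [0.6175, 0.019, 0.0413]
ee_rot: [[-0.551, -0.834, 0.002], [-0.834, 0.551, 0.001], [-0.002, -0.002, -1.0]]
wrist_force: [-2.2, 1.0, 1.2]
gripper_width: 0.152
gripper_force: 1.2
```

>>> arm_command([
  [0,0,0,0,0,0,1],
  [0,0,0,0.3,0,0,1],
  [0,0,0,0.8,0,0,1],
  [0,0,0,1.3,0,0,1],
  [0,0,0,1.8,0,0,1],
  [0,0,0,2,0,0,1],
  [0,0,0,2,0,0,0.3],
  [0,0,0,2,0,0,-0.2],
])

```text
time_s: 32.03
tcp_pos: [0.6058, 0.0018, 0.0398]
ee_rot: [[-0.552, -0.834, 0.001], [-0.834, 0.552, 0.0], [-0.0, -0.001, -1.0]]
wrist_force: [-0.1, 0.3, 0.4]
gripper_width: 0.214
gripper_force: 0.0
```

```bash
python3 -W ignore - <<'E'
from h import *
st()
E
```

```text
t 32.03 tcp [0.6058 0.0018 0.0398] fr [19.8 24.5] yaw -123.47 F [-0.05  0.34  0.36] w 18.6 j6 -48.9
```

>>> arm_command([
  [0,0,0,0,0,0,-0.2],
  [0,0,0,0,0,-2,-0.2],
  [0,0,0,0,0,-5,-0.2],
  [0,0,0,0,0,-6,-0.2],
  [0,0,0,3,0,-6,-0.2],
  [0,0,0,6,0,-6,-0.2],
  [0,0,0,8.3,0,-6,-0.2],
  [0,0,0,8.3,0,-6,-0.2],
])

```text
time_s: 32.7
tcp_pos: [0.5569, -0.0697, 0.0992]
ee_rot: [[-0.554, -0.832, -0.003], [-0.832, 0.554, 0.0], [0.002, 0.003, -1.0]]
wrist_force: [-0.3, 0.0, -0.9]
gripper_width: 0.596
gripper_force: 0.0
```

>>> arm_command([
  [0,0,0,0,0,0,-0.2],
  [0,0,0,0,0,0,-0.2],
])

```text
time_s: 32.87
tcp_pos: [0.5605, -0.0671, 0.0997]
ee_rot: [[-0.551, -0.834, 0.001], [-0.834, 0.551, 0.0], [-0.001, -0.001, -1.0]]
wrist_force: [0.6, -0.3, -0.8]
gripper_width: 0.599
gripper_force: 0.0
```

```bash
python3 -W ignore - <<'E'
from h import *
st();delta(fr(-.0307,-.043),.039,236.6)
p,K,R,t=cam("wrist"); np.savez("w12.npz",p=p,K=K,R=R,t=t)
from auto import *
auto("w12.npz",-1,-.0043)
E
```

```text
t 32.87 tcp [ 0.5605 -0.0671  0.0997] fr [-28.7 -42. ] yaw -123.46 F [ 0.64 -0.25 -0.81] w 52.1 j6 -43.1
delta [-0.0007, 0.0005, -0.0011, 0.2, 0.11, 6.07]
seat px [318.4 116.1]
neck w 10.066439149080194 ctr fr [ -75.07631606 -104.32376438]
dist 5.113977095170323
dist 4.944132450883556
[1.3572440366260707e-05, 0.056134358048439026, 0.0645763948559761, 4.152767360210419e-05]
```

>>> arm_command([
  [0,0,0,0.2,0.1,3,-0.2],
  [0,0,0,0.2,0.1,5.3,0],
  [0,0,0,0.2,0.1,6,0.2],
  [0,0,0,0.2,0.1,6,1],
  [0,0,0,0.2,0.1,6,1],
  [0,0,0,0.2,0.1,6,1],
  [0,0,0,0.2,0.1,6,1],
  [0,0,0,0.2,0.1,6,1],
])

```text
time_s: 33.58
tcp_pos: [0.5589, -0.0681, 0.0409]
ee_rot: [[-0.551, -0.834, 0.002], [-0.834, 0.551, 0.0], [-0.002, -0.002, -1.0]]
wrist_force: [0.1, 1.0, 0.3]
gripper_width: 0.154
gripper_force: 0.0
```

>>> arm_command([
  [0,0,0,0,0,0,1],
  [0,0,0,0,0,0,1],
  [0,0,0,-0.5,0,-1.5,1],
  [0,0,0,-0.7,0,-3.5,1],
  [0,0,0,-0.7,0,-5.5,1],
  [0,0,0,-0.7,0,-6,1],
  [0,0,0,-0.7,0,-6,1],
  [0,0,0,-0.7,0,-6,1],
])

```text
time_s: 34.25
tcp_pos: [0.5608, -0.0625, 0.0987]
ee_rot: [[-0.552, -0.834, -0.002], [-0.834, 0.552, 0.0], [0.001, 0.002, -1.0]]
wrist_force: [0.5, -0.4, -3.7]
gripper_width: 0.136
gripper_force: 30.0
```

```bash
python3 -W ignore - <<'E'
from h import *
st();delta(fr(-.0281,.0381),.1,127.7)
E
```

```text
t 34.25 tcp [ 0.5608 -0.0625  0.0987] fr [-28.2 -37.5] yaw -123.51 F [ 0.5  -0.38 -3.72] w 11.9 j6 -43.5
delta [0.0006, -0.0022, 1.8988, -6.1, 4.46, -0.12]
```

>>> arm_command([
  [0,0,0.06,-0.4,0.3,0,1],
  [0,0,0.14,-1.2,0.9,0,1],
  [0,0,0.22,-2,1.5,0,1],
  [0,0,0.3,-2.9,2.1,0,1],
  [0,0,0.38,-3.8,2.8,0,1],
  [0,0,0.46,-4.7,3.4,0,1],
  [0,0,0.55,-5.6,4.1,0,1],
  [0,0,0.64,-6.1,4.45,0,1],
])

```text
time_s: 34.92
tcp_pos: [0.5569, 0.0136, 0.0975]
ee_rot: [[-0.942, -0.336, -0.004], [-0.336, 0.942, -0.001], [0.004, 0.001, -1.0]]
wrist_force: [-0.3, -0.7, -3.3]
gripper_width: 0.137
gripper_force: 30.0
```

>>> arm_command([
  [0,0,0.08,0,0,0,1],
  [0,0,0.16,0,0,0,1],
  [0,0,0.24,0,0,0,1],
  [0,0,0.32,0,0,0,1],
  [0,0,0.4,0,0,0,1],
  [0,0,0.48,0,0,0,1],
  [0,0,0.56,0,0,0,1],
  [0,0,0.64,0,0,0,1],
])

```text
time_s: 35.58
tcp_pos: [0.5569, 0.0126, 0.0975]
ee_rot: [[-0.956, 0.294, -0.004], [0.294, 0.956, -0.001], [0.004, -0.002, -1.0]]
wrist_force: [0.3, -0.6, -3.3]
gripper_width: 0.136
gripper_force: 30.0
```

>>> arm_command([
  [0,0,0.08,0,0,0,1],
  [0,0,0.16,0,0,0,1],
  [0,0,0.24,0,0,0,1],
  [0,0,0.32,0,0,0,1],
  [0,0,0.4,0,0,0,1],
  [0,0,0.48,0,0,0,1],
  [0,0,0.55,0,0,0,1],
  [0,0,0.62,0,0,0,1],
])

```text
time_s: 36.25
tcp_pos: [0.5569, 0.0126, 0.0975]
ee_rot: [[-0.608, 0.794, -0.004], [0.794, 0.608, -0.001], [0.002, -0.004, -1.0]]
wrist_force: [-0.7, 0.0, -2.7]
gripper_width: 0.133
gripper_force: 30.0
```

>>> arm_command([
  [0,0,0,0,0,0,1],
  [0,0,0,0,0,0,1],
])

```text
time_s: 36.42
tcp_pos: [0.5574, 0.0127, 0.0981]
ee_rot: [[-0.612, 0.791, -0.003], [0.791, 0.612, -0.001], [0.001, -0.003, -1.0]]
wrist_force: [-0.0, -0.3, -3.5]
gripper_width: 0.14
gripper_force: 30.0
```

```bash
python3 -W ignore - <<'E'
from h import *
st();delta(fr(-.0281,.0381),.04,127.7)
E
```

```text
t 36.42 tcp [0.5574 0.0127 0.0981] fr [-28.1  37.8] yaw 127.75 F [-0.04 -0.3  -3.46] w 12.2 j6 -160.2
delta [-0.0029, -0.0014, 0.0009, 0.02, 0.03, 5.81]
```

>>> arm_command([
  [0,0,0,0,0,2,1],
  [0,0,0,0,0,4,1],
  [0,0,0,0,0,5.3,1],
  [0,0,0,0,0,5.8,1],
  [0,0,0,0,0,5.9,1],
  [0,0,0,0,0,5.9,1],
  [0,0,0,0,0,5.9,1],
])

```text
time_s: 37.0
tcp_pos: [0.5586, 0.013, 0.0406]
ee_rot: [[-0.612, 0.791, 0.0], [0.791, 0.612, 0.0], [-0.0, 0.0, -1.0]]
wrist_force: [-0.4, -0.1, -3.1]
gripper_width: 0.132
gripper_force: 30.0
```

>>> arm_command([
  [0,0,0,0.2,0,0,1],
  [0,0,0,0.4,0,0,1],
  [0,0,0,0.6,-0.05,0,1],
  [0,0,0,0.7,-0.1,0,1],
  [0,0,0,0.8,-0.15,0,1],
  [0,0,0,0.8,-0.15,0,1],
])

```text
time_s: 37.5
tcp_pos: [0.553, 0.0182, 0.0411]
ee_rot: [[-0.612, 0.791, 0.002], [0.791, 0.612, -0.0], [-0.001, 0.001, -1.0]]
wrist_force: [2.1, -4.1, -4.0]
gripper_width: 0.135
gripper_force: 30.0
```

```bash
python3 -W ignore - <<'E'
from h import *
st()
E
```

```text
t 37.5 tcp [0.553  0.0182 0.0411] fr [-32.2  43.4] yaw 127.72 F [ 2.07 -4.06 -3.99] w 11.7 j6 -161.0
```

>>> arm_command([
  [0,0,0,0,0,0.12,1],
  [0,0,0,0,0,0.2,1],
  [0,0,0,0.08,-0.1,0.2,1],
  [0,0,0,0.14,-0.2,0.2,1],
  [0,0,0,0.14,-0.2,0.2,1],
  [0,0,0,0.14,-0.2,0.2,1],
])

```text
time_s: 38.0
tcp_pos: [0.5528, 0.0181, 0.0404]
ee_rot: [[-0.612, 0.791, 0.006], [0.791, 0.612, 0.0], [-0.004, 0.005, -1.0]]
wrist_force: [5.1, -5.3, 1.7]
gripper_width: 0.134
gripper_force: 30.0
```

```bash
python3 -W ignore - <<'E'
from h import *
st()
E
```

```text
t 38.0 tcp [0.5528 0.0181 0.0404] fr [-32.4  43.4] yaw 127.72 F [ 5.12 -5.35  1.69] w 11.7 j6 -161.1
```

Both bars bear and the heel is home. Relieve, release, rise, verify, and go to the thumb.

>>> arm_command([
  [0,0,0,-0.15,0.13,0,1],
  [0,0,0,-0.15,0.13,0,0.3],
  [0,0,0,-0.15,0.13,0,-0.2],
  [0,0,0,-0.15,0.13,0,-0.2],
  [0,0,0,-0.15,0.13,-2,-0.2],
  [0,0,0,-0.15,0.13,-5,-0.2],
  [0,0,0,-0.15,0.13,-6,-0.2],
  [0,0,0,-0.15,0.13,-6,-0.2],
])

```text
time_s: 38.67
tcp_pos: [0.5536, 0.0186, 0.1015]
ee_rot: [[-0.612, 0.791, 0.006], [0.791, 0.612, 0.002], [-0.002, 0.006, -1.0]]
wrist_force: [1.1, 0.2, 0.3]
gripper_width: 0.562
gripper_force: 0.0
```

>>> arm_command([
  [0,0,0,0,0,0,-0.2],
  [0,0,0,0,0,0,-0.2],
])

```text
time_s: 38.83
tcp_pos: [0.5508, 0.0178, 0.0975]
ee_rot: [[-0.611, 0.792, -0.002], [0.792, 0.611, -0.0], [0.001, -0.002, -1.0]]
wrist_force: [0.0, -0.0, 0.3]
gripper_width: 0.593
gripper_force: 0.0
```

```bash
python3 -W ignore - <<'E'
from h import *
st();delta(fr(-.0324+.0837*.574,.0434-.0837*.819),.0395,127.7)
p,K,R,t=cam("wrist"); np.savez("w13.npz",p=p,K=K,R=R,t=t)
from auto import *
auto("w13.npz",1,-.0043)
E
```

```text
t 38.83 tcp [0.5508 0.0178 0.0975] fr [-34.4  43.2] yaw 127.65 F [ 0.01 -0.01  0.28] w 51.6 j6 -161.0
delta [-0.0019, -0.0013, -0.0008, -8.47, 0.2, 5.79]
seat px [320.9 123.1]
neck w 10.178993654621625 ctr fr [-75.33115273 105.15188602]
dist 5.240632025606306
dist 5.825927507194246
[7.324200851144269e-06, 0.13309773802757263, 0.0794798880815506, 0.07297538965940475]
```

Heel home. Go to the thumb and grip it.

>>> arm_command([
  [0,0,0,-3,0.1,0,-0.2],
  [0,0,0,-6,0.2,0,-0.2],
  [0,0,0,-8.2,0.2,0,-0.2],
  [0,0,0,-8.4,0.2,1.5,-0.2],
  [0,0,0,-8.4,0.2,4,-0.2],
  [0,0,0,-8.4,0.2,5.5,-0.2],
  [0,0,0,-8.4,0.2,5.7,0],
  [0,0,0,-8.4,0.2,5.7,0.3],
])

```text
time_s: 39.55
tcp_pos: [0.6034, -0.0477, 0.0395]
ee_rot: [[-0.611, 0.792, -0.005], [0.792, 0.611, -0.001], [0.002, -0.004, -1.0]]
wrist_force: [-0.1, -0.1, -0.8]
gripper_width: 0.515
gripper_force: 0.0
```

>>> arm_command([
  [0,0,0,0,0,0,0.4],
  [0,0,0,0,0,0,1],
  [0,0,0,0,0,0,1],
  [0,0,0,0,0,0,1],
  [0,0,0,0,0,0,1],
  [0,0,0,0,0,0,1],
  [0,0,0,0,0,0,1],
])

```text
time_s: 40.13
tcp_pos: [0.605, -0.0474, 0.0424]
ee_rot: [[-0.612, 0.791, 0.001], [0.791, 0.612, -0.0], [-0.001, 0.001, -1.0]]
wrist_force: [-0.8, -1.0, 3.4]
gripper_width: 0.141
gripper_force: 30.0
```

>>> arm_command([
  [0,0,0,-0.5,0,0,1],
  [0,0,0,-1,0,0,1],
  [0,0,0,-1.5,0,0,1],
  [0,0,0,-2,0,0,1],
  [0,0,0,-2.2,0,0,1],
  [0,0,0,-2.3,0,0,1],
  [0,0,0,-2.3,0,0,1],
])

```text
time_s: 40.72
tcp_pos: [0.6199, -0.0665, 0.0424]
ee_rot: [[-0.611, 0.792, 0.001], [0.792, 0.611, -0.0], [-0.001, 0.001, -1.0]]
wrist_force: [-0.2, 0.2, 5.9]
gripper_width: 0.132
gripper_force: 30.0
```

```bash
python3 -W ignore - <<'E'
from h import *
st()
E
```

```text
t 40.72 tcp [ 0.6199 -0.0665  0.0424] fr [ 30.6 -44.3] yaw 127.67 F [-0.21  0.21  5.89] w 11.5 j6 -151.1
```

>>> arm_command([
  [0,0,0,-0.1,0,-0.03,1],
  [0,0,0,-0.2,0,-0.05,1],
  [0,0,0,-0.3,0.03,-0.05,1],
  [0,0,0,-0.4,0.05,-0.05,1],
  [0,0,0,-0.5,0.05,-0.05,1],
  [0,0,0,-0.5,0.05,-0.05,1],
])

```text
time_s: 41.22
tcp_pos: [0.6221, -0.0695, 0.0423]
ee_rot: [[-0.611, 0.792, -0.001], [0.792, 0.611, -0.0], [0.0, -0.001, -1.0]]
wrist_force: [-1.6, -0.8, 4.9]
gripper_width: 0.136
gripper_force: 30.0
```

```bash
python3 -W ignore - <<'E'
from h import *
st()
E
```

```text
t 41.22 tcp [ 0.6221 -0.0695  0.0423] fr [ 32.7 -47.4] yaw 127.66 F [-1.55 -0.83  4.87] w 11.9 j6 -150.8
```

>>> arm_command([
  [0,0,0,-0.1,-0.05,0,1],
  [0,0,0,-0.2,-0.1,0,1],
  [0,0,0,-0.32,-0.15,0,1],
  [0,0,0,-0.32,-0.15,0,1],
  [0,0,0,-0.32,-0.15,0,1],
])

```text
time_s: 41.63
tcp_pos: [0.6225, -0.0708, 0.0422]
ee_rot: [[-0.611, 0.792, -0.001], [0.792, 0.611, 0.002], [0.002, 0.001, -1.0]]
wrist_force: [-3.6, 7.5, 7.1]
gripper_width: 0.136
gripper_force: 30.0
```

```bash
python3 -W ignore - <<'E'
from h import *
st()
E
```

```text
t 41.63 tcp [ 0.6225 -0.0708  0.0422] fr [ 33.  -48.7] yaw 127.64 F [-3.56  7.5   7.06] w 11.9 j6 -150.4
```

>>> arm_command([
  [0,0,0,-0.09,0.1,0,1],
  [0,0,0,-0.09,0.1,0,1],
  [0,0,0,-0.09,0.1,0,1],
  [0,0,0,-0.09,0.1,0,1],
  [0,0,0,-0.09,0.1,0,1],
  [0,0,0,-0.09,0.1,0,1],
])

```text
time_s: 42.13
tcp_pos: [0.6227, -0.0708, 0.0422]
ee_rot: [[-0.611, 0.792, -0.004], [0.792, 0.611, 0.002], [0.004, -0.002, -1.0]]
wrist_force: [-5.6, 7.6, 8.7]
gripper_width: 0.139
gripper_force: 30.0
```

>>> arm_command([
  [0,0,0,0.15,0,0,1],
  [0,0,0,0.2,0,0,1],
  [0,0,0,0.2,0,0,0.3],
  [0,0,0,0.2,0,0,-0.2],
  [0,0,0,0.2,0,0,-0.2],
  [0,0,0,0.2,0,-3,-0.2],
  [0,0,0,0.2,0,-7,-0.2],
  [0,0,0,0.2,0,-11,-0.2],
])

```text
time_s: 42.8
tcp_pos: [0.6222, -0.0715, 0.1516]
ee_rot: [[-0.611, 0.792, -0.004], [0.792, 0.611, -0.0], [0.002, -0.004, -1.0]]
wrist_force: [1.3, 0.5, -0.3]
gripper_width: 0.503
gripper_force: 0.0
```

>>> arm_command([
  [0,0,0,0,0,-4,-0.2],
  [0,0,0,0,0,-8,-0.2],
  [0,0,0,0,0,-11,-0.2],
  [0,0,0,0,0,-11,-0.2],
  [0,0,0,0,0,-11,-0.2],
  [0,0,0,0,0,-11,-0.2],
])

```text
time_s: 43.3
tcp_pos: [0.6225, -0.0712, 0.2609]
ee_rot: [[-0.611, 0.792, -0.002], [0.792, 0.611, 0.001], [0.002, -0.001, -1.0]]
wrist_force: [-1.0, 0.6, -0.9]
gripper_width: 0.601
gripper_force: 0.0
```

```bash
python3 -W ignore - <<'E'
from h import *
from auto import *
st()
p,K,R,t=cam("wrist"); np.savez("w14.npz",p=p,K=K,R=R,t=t)
auto("w14.npz",1,-.0043)
g=cv2.cvtColor(p,cv2.COLOR_BGR2GRAY).astype(np.float32)
a=np.array([150,-214.3]);a/=np.linalg.norm(a);n=np.array([-a[1],a[0]])
P=lambda v,h=.013:proj([*fr(*(v/1e3)),h],K,R,t)[0]
h0=np.array([-75.2,105.2]);tp=h0+a*261.6
ends=[]
for b,s in((h0,-1),(tp,1)):
    e=edge(g,P(b+a*5*s-n*2.5),P(b+a*5*s+n*2.5),w=3.5,n=9); ends.append(to_fr(toplane([e[0]],.013,K,R,t)[0])*1e3); print(e[0],P(b+a*5*s))
print("ends",ends,"len",np.linalg.norm(ends[1]-ends[0])-10)
# far corner distances
m=ends[1]-5*a
print("tip c",m)
for nm,q0,q1 in(("far",(80,-60),(80,-105)),("side",(20,-110-2.7),(70,-110-4))):
    e=edge(g,P(np.array(q0),.014),P(np.array(q1),.014),w=3)
    A,B=[to_fr(toplane([x],.014,K,R,t)[0])*1e3 for x in(e[0],e[0]+15*e[1])]; q=(B-A)/np.linalg.norm(B-A); print(nm,abs(np.cross(q,m-A)),e[2])
print([int(x) for x in g[int(P(tp)[1])-12:int(P(tp)[1])+14,int(round(P(tp)[0]))]],P(tp))
E
```

```text
t 43.3 tcp [ 0.6225 -0.0712  0.2609] fr [ 33.  -49.1] yaw 127.64 F [-0.99  0.63 -0.87] w 52.3 j6 -150.6
seat px [318.1  20. ]
neck w 10.611296365984183 ctr fr [-74.3015581 104.5268854]
dist 5.698436604336871
dist 6.004812264527746
[6.80477296555182e-06, 3.695487976074219e-05, 2.0827166736125946e-05, 8.258968591690063e-06]
[318.0102     14.8926735] [318.01057971  15.03156202]
[318.44955 222.26076] [318.45149413 223.92742918]
ends [array([-78.15087487, 109.41561945]), array([  76.14409618, -111.01616064])] len 259.06710643657294
tip c [  73.27691274 -106.91991124]
far 6.103783690638697 0.16392174
side 5.530057894143031 0.080659345
[167, 168, 188, 192, 189, 187, 191, 189, 188, 189, 184, 188, 186, 190, 175, 148, 145, 155, 161, 163, 166, 174, 170, 170, 163, 159] [318.44491694 220.81129875]
```

Same-method lengths are about 259.1 mm for the left diagonal and 252.4 mm for the right, which agrees with the racking seen in the images. The left diagonal is longer, and the rule already lies in it, released.

```bash
python3 -c "
from station import finish_job
print(finish_job())"
```

```text
the job is handed in; nothing more can be done
None
```

I measured both diagonals and handed the job in: the left-heel diagonal is about 7 mm longer (259 mm against 252 mm), so the frame is racked about 4 mm to the right, and the rule lies released in that left diagonal from corner to corner.

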